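Set out the bench for a filtration run

ROBOT

A 7-joint arm with a two-finger parallel gripper is mounted at the origin on a cart in front of the work surface, level with it; the furniture and walls round the work are solid. World frame = base frame: x ahead of the robot, y to its left, z up, the work surface at z = 0. Lengths are in m, angles in rad, forces in N, time in s.
With the tool pointing down it reaches from about 0.4 to 0.85 m from the base axis. Payload 10.4 kg.
Tool frame: the origin (TCP) lies at the centre of the arm's flange, where the gripper is bolted on; the fingertips stand 173 mm ahead of it and the grasp point (between the pads) lies 155 mm ahead of it (manip.nose_length is the distance from the TCP to the fingertips, in m); z points along the fingers, x is the direction in which the jaws open and shut, and the axes are right-handed (so a half turn about z gives the same grasp; the last joint's range is limited). The gripper opens to 85 mm and grips with 20 to 120 N. Pads are 22 mm wide; open, the fingers measure 114 mm over their backs; the gripper's body (76 mm by 85 mm) begins 54 mm behind the grasp point. The pads swing forward as they close: fully open they stand 13 mm farther back than shut.
Start: joints at [1.284, 0.332, -0.065, 1.46, 0.022, 1.35, -0.088], TCP at [0.163, -0.603, 0.405] pointing down, gripper open.
Joint ranges: [-2.6, 2.6], [-0.5, 2.12], [-1.47, 1.34], [0.16, 2.42], [-1.27, 4.41], [0.06, 2.06], [-2.6, 2.6]. Speed limits (rad/s): [2.22, 2.22, 2.79, 2.79, 3.14, 3.14, 3.14].

INTERFACE

Orientations are given as a unit quaternion [x, y, z, w].
In Python, from workcell import status, cams, order, manip gives the robot as it stands.
- The arm moves only by the tool servo_tool, never from a script. Its argument "motion" is a list that holds one entry, the list of rows, each a list of 6 numbers: the shift along the tool's x, y, z in units of 50 mm (1.0 is 50 mm), then the turn, a rotation vector about the tool's x, y, z in units of 5 degrees (1.0 is 5 degrees). In form: [[[x, y, z, ax, ay, az], ...]]. A call has 1 to 12 rows; each row shifts and turns the pose as measured when the row begins, along the tool's axes as they then stand; what a row does not reach is not made up. A row lasts 1/10 s, in which the tool goes at most 50 mm and 8.59 degrees, less where a joint would pass 70% of its speed; a pose out of reach is approached as far as the arm can. A call is refused whole if a number of a shift passes 1 or a number of a turn 1, either way. A call with a gripper value outside its range is refused whole. "jaw" is the closure in counts, from 0 (fully open) to 255 (shut), set as the call begins (left out, the last holds). The fingers move at their own pace and stop on an object; "force" is the grip in N (left out, the last holds). Time passes only in rows, so rows that do not move let the fingers close. It gives the time, the measured TCP pose, the force and the opening at its end, in the units of the state.
- status.get_obs(): the state, without advancing time (a new reading comes with each control period).
- cams.camera(name): name is "scene" or "side" or "wrist"; returns a dict with "color" (420x560x3 uint8, red, green, blue), "vertical_fov" (degrees; the focal length in pixels is half the picture's height over the tangent of half this angle, whatever the lens; pixels are square), "cx", "cy" (the principal point, pixels), "extrinsics" (4x4, takes a point from camera to world coordinates). Camera axes: x right, y down, z forward; pixel columns grow to the right and rows downward; lengths in m; the calibration is good to about 2 mm. The wrist camera is an equidistant fisheye: a pixel r from the principal point sees the ray r / f radians off the axis. A picture is of the moment at which its call begins. There is no depth.
- order.hand_in(): hands the job in, once; it reports no verdict.
The state is a dict: "clock": time; "joint_pos": joint angles; "joint_velocities": joint speeds; "tau": joint torques, N m; "position": TCP position; "ee_rot": TCP orientation; "ft_force": force on the tool from outside, world axes, zero at the start; "torque": the same for the moment, N m; "grip_width": opening from 0.0 (shut) to 1.0 (fully open).
Only numpy, scipy, OpenCV 4.12 (cv2) and the standard library are available. Lean on these libraries where they do the work, as an engineer would, in place of code of your own. Each camera call takes 0.05 s, during which the arm holds its last target.

TASK

Set out the bench for a filtration run: on the pale grey mat, stand the white-lidded sample pot in the middle ring, the blue-capped buffer bottle in the ring to the left of it and the brown red-capped bottle in the ring to the right (left and right as seen from the robot), and lay the petri dish on top of the round filter box, in the middle of its lid. Everything stands upright and centred in its ring; let no bottle tip over on the way, and leave the filter box and the timer where they are.

Things in the scene. Friction and masses are not known exactly. Their poses are not given: they have to be found in the camera images.
- pot: Sample pot with clear body and white screw lid (fixed on), standing, 43 mm across the lid and 48 mm tall. Loose. Origin: centre of its underside, z up.
- dish: Round clear petri dish with its lid on, lying flat, 62 mm across and 15 mm high. Loose, light. Origin: centre of its underside, z up.
- buffer_bottle: Clear-white bottle with a blue ribbed cap (the only blue-capped bottle out on the open bench) and a small yellow-striped label, body 43 mm across, 96 mm tall; the cap is 34 mm across and takes up the top 22 mm (fixed on). Loose, standing, 0.1 to 0.16 kg. Origin: centre of its underside, z up.
- brown_bottle: Larger brown (amber) bottle with a red ribbed cap and a red label, body 68 mm across, 150 mm tall; the cap is 49 mm across and takes up the top 33 mm (fixed on). Loose, standing, 0.38 to 0.63 kg. Origin: centre of its underside, z up.
- filter_box: Round flat filter box with a blue-green lid, 111 mm across, 22 mm high, top flat, with a pale label in the middle; about 0.08 kg. Stays where it is (loose, can be pushed). Origin: centre of its underside, z up. The petri dish goes on the middle of its lid.
- mat: Pale grey flat mat, 120 mm (its x) by 340 mm (its y), 3 mm thick, fixed to the bench, turned by up to 0.35 rad, with three dark blue ring outlines in a row. Origin: centre of its underside; x points away from the robot, y to the robot's left. Ring centres in its frame: left (0, +110 mm), middle (0, 0), right (0, -110 mm). The left and middle rings are 62 mm across, the right one 86 mm; the rings are only printed.
- timer: Small cream bench timer with coloured keys, 64 x 64 mm, 20 mm high, lying on the bench behind the mat; to be left alone. Loose. Origin: centre of its underside.
Not all that is in view belongs to the job. What is shaped like the buffer_bottle but green or orange is not meant.

How it is judged:
By the outcome, as a careful person would: the job done as asked, in the order asked, and still so for the second after the job is handed in, with the robot touching nothing.
It also fails if it takes over 112 s, if anything falls off the work surface, if the arm or the gripper's body presses on something with over 40 N, if the wrist force passes 120 N, or if a joint passes its speed limit or range.

## Working session

There is one attempt and no reset: what is moved stays moved. The work goes in short steps, Python scripts to look and compute and a tool call to move; the robot and the scene stay as the last step left them, time stands still between calls to the robot, and variables do not carry over. Pictures are saved under pics/ and viewed, and the job is handed in when it is done.

Besides the shell and the picture viewer there is one more tool, called after "Call:" by a JSON object that holds its "method" and its "body". servo_tool: Moves the arm, as the interface text tells. Its arguments: {"type":"object","properties":{"motion":{"type":"array","items":{"type":"array","items":{"type":"array","items":{"type":"number"}}}},"jaw":{"type":"number"},"force":{"type":"number"}},"required":["motion"]}

```bash
ls; mkdir -p pics; python3 - <<'E'
from workcell import status,cams,order,manip
import cv2
print(manip.nose_length)
o=status.get_obs();print({k:o[k] for k in ('clock','position','ee_rot','grip_width','ft_force')})
for n in ('scene','side','wrist'):
    c=cams.camera(n);print(n,c['vertical_fov'],c['cx'],c['cy'],c['extrinsics'])
    cv2.imwrite(f'pics/{n}0.png',c['color'][:,:,::-1])
E
```

```text
pics
0.1734
{'clock': 0.0, 'position': array([ 0.16292559, -0.60324107,  0.40390978]), 'ee_rot': array([ 7.93966727e-01, -6.07960772e-01, -5.99348408e-04, -4.20903312e-04]), 'grip_width': 0.9980780263175157, 'ft_force': array([0.07359913, 0.19928102, 0.21719946])}
scene 47.99491555996638 285.4488536833991 207.49869670679607 [[-0.57405481 -0.62420711  0.52993071 -0.1159324 ]
 [-0.8187813   0.44363255 -0.36439999  0.4930037 ]
 [-0.00763345 -0.64308292 -0.7657585   0.95209099]
 [ 0.          0.          0.          1.        ]]
side 46.781785745361844 274.23310805267636 203.17727038863512 [[ 0.99876851 -0.03730816  0.03270412  0.47311513]
 [-0.04886357 -0.62556202  0.77864273 -0.93705253]
 [-0.00859127 -0.77928188 -0.62661466  0.83771923]
 [ 0.          0.          0.          1.        ]]
wrist 65.70646984690485 279.40805050483914 204.2529328459185 [[ 0.26144625 -0.92551958 -0.27396965  0.23080862]
 [-0.9652169  -0.25112864 -0.07273748 -0.58436359]
 [-0.00148166  0.28345707 -0.95898378  0.37328623]
 [ 0.          0.          0.          1.        ]]
```

View pics/scene0.png

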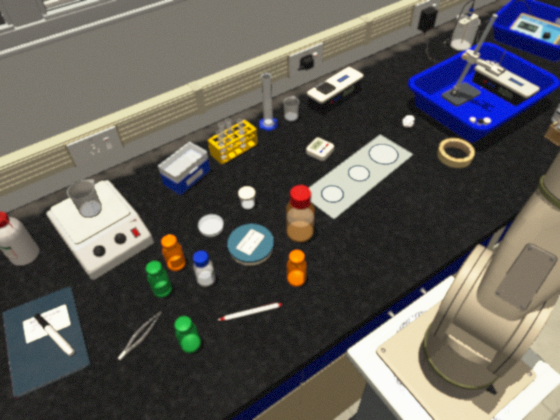

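View pics/side0.png

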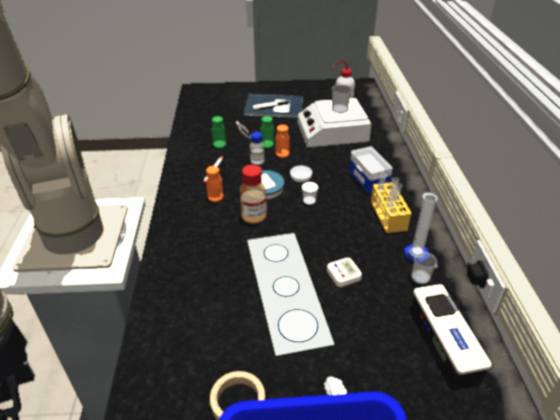

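View pics/wrist0.png

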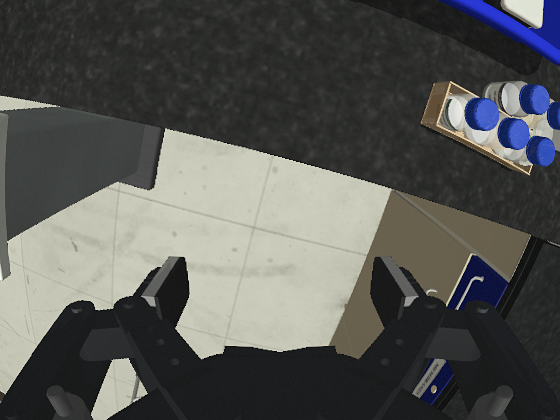

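```bash
cat > h.py <<'E'
import numpy as np,cv2
from workcell import status,cams
def ray(c,u,v):
    H=c['color'].shape[0];f=H/2/np.tan(np.radians(c['vertical_fov'])/2)
    E=np.array(c['extrinsics']);d=np.array([(u-c['cx'])/f,(v-c['cy'])/f,1.]);return E[:3,3],E[:3,:3]@d
def onz(c,u,v,z):
    o,d=ray(c,u,v);return (o+d*(z-o[2])/d[2])
def proj(c,p):
    H=c['color'].shape[0];f=H/2/np.tan(np.radians(c['vertical_fov'])/2)
    E=np.array(c['extrinsics']);q=E[:3,:3].T@(np.array(p)-E[:3,3]);return f*q[0]/q[2]+c['cx'],f*q[1]/q[2]+c['cy']
def blobs(c,lo,hi,amin=20,box=None):
    h=cv2.cvtColor(c['color'],cv2.COLOR_RGB2HSV);m=cv2.inRange(h,lo,hi)
    if lo[0]==0 and hi[0]<12: m|=cv2.inRange(h,(170,)+tuple(lo[1:]),(180,)+tuple(hi[1:]))
    if box: 
        k=np.zeros_like(m);k[box[1]:box[3],box[0]:box[2]]=255;m&=k
    n,l,s,ce=cv2.connectedComponentsWithStats(m)
    r=[]
    for i in range(1,n):
        if s[i][4]>=amin:
            cs,_=cv2.findContours((l==i).astype(np.uint8),cv2.RETR_EXTERNAL,cv2.CHAIN_APPROX_NONE)
            hl=cv2.convexHull(max(cs,key=len));M=cv2.moments(hl)
            if M['m00']>0: r.append((round(M['m10']/M['m00'],1),round(M['m01']/M['m00'],1),s[i].tolist()))
    return r
E
python3 - <<'E'
from h import *
for n,b in (('scene',(120,130,430,380)),('side',(180,80,360,360))):
    c=cams.camera(n);im=c['color'][b[1]:b[3],b[0]:b[2],::-1]
    s=min(800/im.shape[1],600/im.shape[0]);cv2.imwrite(f'pics/{n}1.png',cv2.resize(im,None,fx=s,fy=s,interpolation=cv2.INTER_CUBIC))
    print(n,s)
    print('blue',blobs(c,(105,140,60),(130,255,255),20,b))
    print('red',blobs(c,(0,180,80),(4,255,255),20,b))
    print('white',blobs(c,(0,0,150),(180,60,255),20,b))
    print('teal',blobs(c,(88,60,50),(108,255,255),60,b))
E
```

```text
scene 2.4
blue [(185.0, 176.8, [161, 160, 49, 35, 388]), (200.2, 257.7, [192, 250, 17, 17, 227]), (346.9, 345.4, [342, 341, 12, 12, 30]), (318.2, 365.5, [314, 362, 10, 8, 21])]
red [(299.9, 196.4, [290, 185, 21, 24, 413]), (135.0, 232.2, [133, 229, 5, 7, 22])]
white [(356.7, 175.3, [309, 135, 103, 83, 3739]), (319.7, 147.4, [307, 138, 27, 20, 341]), (182.1, 159.1, [159, 142, 47, 35, 825]), (192.9, 169.1, [189, 166, 9, 7, 28]), (246.5, 196.3, [238, 186, 17, 23, 280]), (130.5, 227.4, [120, 194, 30, 62, 916]), (210.3, 224.5, [198, 215, 25, 20, 399]), (249.9, 241.8, [236, 229, 29, 27, 446]), (204.3, 274.2, [196, 264, 16, 21, 250]), (396.4, 342.9, [347, 290, 83, 90, 4119]), (251.2, 310.9, [225, 303, 54, 17, 251]), (123.3, 352.9, [120, 349, 9, 10, 33])]
teal [(250.0, 241.9, [226, 223, 49, 39, 1016])]
side 2.142857142857143
blue [(256.0, 136.5, [251, 131, 11, 12, 112]), (353.3, 170.7, [349, 161, 11, 22, 70])]
red [(251.1, 174.5, [242, 164, 19, 22, 333])]
white [(345.5, 82.5, [337, 80, 17, 7, 92]), (329.5, 116.2, [298, 97, 62, 42, 1519]), (273.7, 105.7, [253, 99, 37, 14, 254]), (256.3, 148.5, [252, 145, 10, 8, 58]), (356.1, 153.8, [352, 149, 8, 13, 69]), (217.6, 161.9, [214, 158, 8, 9, 36]), (256.5, 161.9, [252, 161, 10, 3, 24]), (300.6, 172.4, [290, 166, 22, 14, 252]), (267.2, 181.3, [261, 173, 15, 17, 163]), (309.5, 187.1, [302, 182, 16, 12, 150]), (309.0, 199.1, [304, 195, 11, 9, 85]), (288.0, 295.0, [248, 233, 86, 122, 6343]), (343.6, 270.1, [327, 258, 33, 26, 592])]
teal [(273.8, 104.1, [243, 95, 61, 20, 574]), (272.5, 180.8, [262, 169, 23, 26, 289])]
```

```bash
python3 - <<'E'
import cv2;print(cv2.imread('pics/scene1.png').shape,cv2.imread('pics/side1.png').shape)
E
```

```text
(600, 744, 3) (600, 386, 3)
```

View pics/scene1.png

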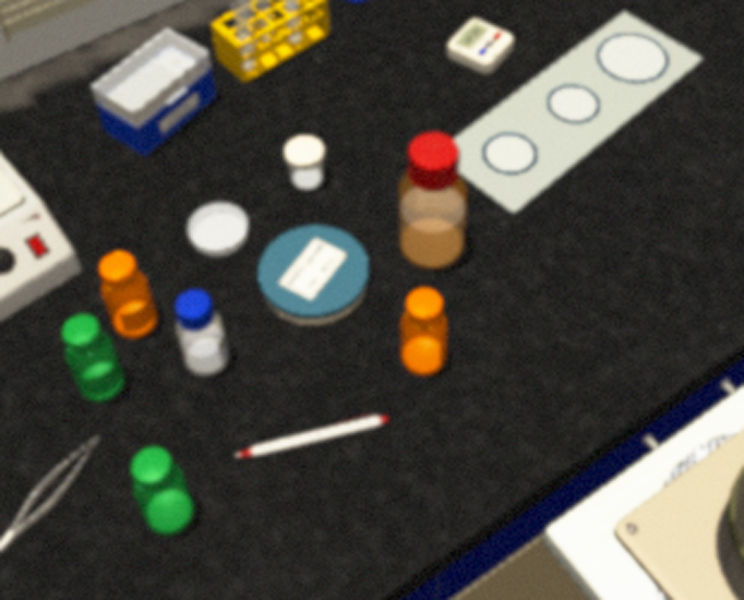

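View pics/side1.png

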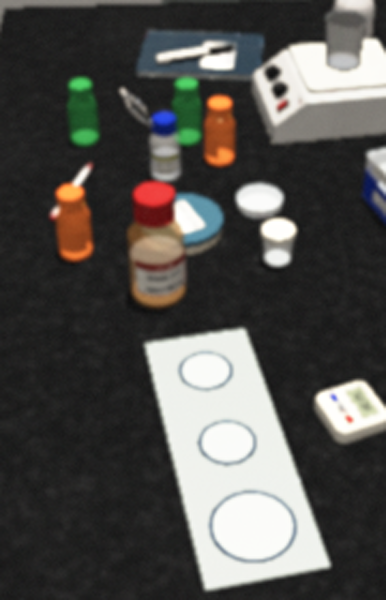

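```bash
python3 - <<'E'
from h import *
np.set_printoptions(precision=4,suppress=True)
P={}
C={n:cams.camera(n) for n in('scene','side')}
pts=[('blue',.085,(200.2,257.7),(256.,136.5)),('red',.1335,(299.9,196.4),(251.1,174.5)),('pot',.024,(246.5,196.3),None),('dish',.0075,(210.3,224.5),(300.6,172.4))]
for n,z,a,b in pts:
    print(n,onz(C['scene'],*a,z)[:2], onz(C['side'],*b,z)[:2] if b else '')
b=(302,182,318,204);print('pot side',onz(C['side'],309.5,192.7,.024)[:2])
for n in C:
    c=C[n];h=cv2.cvtColor(c['color'],cv2.COLOR_RGB2HSV)
    # teal box lid: fit ellipse of hull
    # mat in rectified top view 1px=0.5mm
    x0,y0,x1,y1=.35,-.3,.75,.5;S=1000
    q=np.float32([[x0,y0],[x1,y0],[x1,y1],[x0,y1]]);
    for z in(.003,.022,.015,.048):
        src=np.float32([proj(c,(x,y,z)) for x,y in q]);dst=(q-[x0,y0]).astype(np.float32)*S
        H=cv2.getPerspectiveTransform(src,dst);w=cv2.warpPerspective(c['color'],H,(400,800),flags=cv2.INTER_CUBIC)
        hs=cv2.cvtColor(w,cv2.COLOR_RGB2HSV)
        if z==.003: m=cv2.inRange(hs,(0,0,120),(180,70,255));
        elif z==.022: m=cv2.inRange(hs,(88,60,50),(108,255,255))
        else: m=cv2.inRange(hs,(0,0,150),(180,60,255))
        cv2.imwrite(f'pics/top_{n}_{z}.png',w[:600,:,::-1])
        cs,hi=cv2.findContours(m,cv2.RETR_CCOMP,cv2.CHAIN_APPROX_NONE)
        for k in cs:
            if cv2.contourArea(k)>(1200):
                e=cv2.minAreaRect(cv2.convexHull(k)); print(n,z,'c',np.array(e[0])/S+[x0,y0],'size',np.array(e[1]),e[2])
E
```

```text
blue [0.4747 0.3168] [0.4736 0.3189]
red [0.4586 0.057 ] [0.4577 0.0557]
pot [0.617  0.1126] 
dish [0.6022 0.2316] [0.6015 0.2352]
pot side [0.6145 0.1142]
scene 0.003 c [0.6895 0.4335] size [131. 119.] 90.0
scene 0.003 c [0.483  0.3133] size [41.6046 59.9551] 74.2913589477539
scene 0.003 c [0.606  0.2295] size [65. 70.] 90.0
scene 0.003 c [0.502  0.1757] size [48.0259 74.5264] 23.96249008178711
scene 0.003 c [0.6336 0.1064] size [47.8 82. ] 53.13010025024414
scene 0.003 c [ 0.6706 -0.1716] size [71.0182 78.6582] 19.798877716064453
scene 0.003 c [ 0.5213 -0.1684] size [124.1334 286.3469] 9.246112823486328
scene 0.022 c [0.4897 0.1821] size [115.932  115.2044] 14.03624439239502
scene 0.022 c [0.4895 0.1821] size [47.8527 73.9575] 23.749494552612305
scene 0.015 c [0.693 0.435] size [128. 112.] 90.0
scene 0.015 c [0.4743 0.3158] size [37.4351 53.4074] 73.0724868774414
scene 0.015 c [0.597 0.233] size [62. 66.] 90.0
scene 0.015 c [0.4941 0.1798] size [46.2959 72.7825] 23.702646255493164
scene 0.015 c [0.6245 0.1114] size [45.4345 78.039 ] 52.00127029418945
scene 0.015 c [ 0.6619 -0.1646]
[... 1307 characters left out ...]
] -0.0
side 0.015 c [0.601 0.225] size [74. 64.] 90.0
side 0.015 c [0.5005 0.1908] size [36.0471 82.1803] 15.255118370056152
side 0.015 c [0.619 0.153] size [50.9117 49.4975] 45.0
side 0.015 c [ 0.6643 -0.1691] size [67.186  69.5876] 19.536653518676758
side 0.015 c [ 0.5216 -0.1768] size [120.3474 268.9271] 9.183918952941895
side 0.048 c [0.6825 0.428 ] size [142. 133.] 90.0
side 0.048 c [0.5955 0.1785] size [71. 61.] 90.0
side 0.048 c [0.4992 0.1462] size [34.72   79.3601] 14.931416511535645
side 0.048 c [0.613  0.1095] size [48.7904 47.3761] 45.0
side 0.048 c [ 0.6567 -0.1999] size [64.4311 67.0182] 19.17900848388672
side 0.048 c [ 0.5176 -0.1944] size [115.4913 232.332 ] 9.272602081298828
```

```bash
python3 - <<'E'
from h import *
np.set_printoptions(precision=4,suppress=True)
for n in('scene','side'):
    c=cams.camera(n);h=cv2.cvtColor(c['color'],cv2.COLOR_RGB2HSV)
    m=cv2.inRange(h,(0,0,150),(180,70,255))
    g=cv2.cvtColor(c['color'],cv2.COLOR_RGB2GRAY)
    a=cv2.adaptiveThreshold(g,255,cv2.ADAPTIVE_THRESH_MEAN_C,cv2.THRESH_BINARY,15,8)
    cs,_=cv2.findContours(a,cv2.RETR_LIST,cv2.CHAIN_APPROX_NONE)
    bx=(300,125,415,215) if n=='scene' else (235,225,340,360)
    for k in cs:
        A=cv2.contourArea(k)
        if len(k)<15 or A<80: continue
        (u,v),s,t=cv2.fitEllipse(k)
        if bx[0]<u<bx[2] and bx[1]<v<bx[3] and A>.85*np.pi/4*s[0]*s[1]: 
            w=np.array([onz(c,*p[0],.003)[:2] for p in k]);(cc,r)=cv2.minEnclosingCircle(w.astype(np.float32))
            print(n,round(u,1),round(v,1),'A',A,'w',onz(c,u,v,.003)[:2],'circ',np.array(cc),2*r)
    # mat rect
    k=np.zeros_like(m);k[bx[1]:bx[3],bx[0]:bx[2]]=255
    cs,_=cv2.findContours(m&k,cv2.RETR_EXTERNAL,cv2.CHAIN_APPROX_NONE);K=max(cs,key=cv2.contourArea)
    w=np.array([onz(c,*p[0],.003)[:2] for p in K],dtype=np.float32);print('rect',cv2.minAreaRect(w*1000))
E
```

```text
scene 332.0 193.5 A 191.0 w [ 0.5086 -0.0891] circ [ 0.5086 -0.0892] 0.05132114142179489
scene 332.0 193.5 A 414.5 w [ 0.5085 -0.0889] circ [ 0.5091 -0.0896] 0.07741151005029678
scene 358.6 172.8 A 167.0 w [ 0.5261 -0.1979] circ [ 0.5266 -0.1981] 0.050998445600271225
scene 358.5 172.9 A 378.0 w [ 0.5259 -0.1977] circ [ 0.5259 -0.1985] 0.07905048131942749
scene 319.5 148.2 A 401.0 w [ 0.669  -0.1707] circ [ 0.6691 -0.1703] 0.10011018067598343
scene 356.7 175.5 A 3763.0 w [ 0.5211 -0.1868] circ [ 0.5265 -0.1973] 0.363681823015213
rect ((525.942138671875, -197.19525146484375), (120.74085998535156, 341.0037841796875), 9.323537826538086)
side 297.6 325.3 A 819.0 w [ 0.5454 -0.3094] circ [ 0.5457 -0.3081] 0.0769982561469078
side 297.5 325.3 A 1224.0 w [ 0.5453 -0.3092] circ [ 0.5451 -0.3074] 0.09409509599208832
side 285.8 285.9 A 290.5 w [ 0.5281 -0.2   ] circ [ 0.5281 -0.1993] 0.05269612744450569
side 285.6 286.0 A 541.5 w [ 0.5278 -0.2002] circ [ 0.5279 -0.1991] 0.07253007590770721
side 275.6 252.6 A 231.0 w [ 0.5106 -0.0919] circ [ 0.5103 -0.0909] 0.05281251296401024
side 275.5 252.6 A 446.5 w [ 0.5104 -0.0919] circ [ 0.5094 -0.0906] 0.07407145947217941
side 288.9 297.6 A 6264.0 w [ 0.5327 -0.2343] circ [ 0.5281 -0.2004] 0.3634670674800873
side 288.7 296.6 A 9244.0 w [ 0.5324 -0.2314] circ [ 0.532  -0.1947] 0.40862971544265747
side 266.5 252.8 A 139736.5 w [ 0.4885 -0.0912] circ [0.0047 0.7719] 3.268695592880249
rect ((527.8118286132812, -200.17703247070312), (121.70972442626953, 341.4512023925781), 9.22005558013916)
```

```bash
cat >> h.py <<'E'
from scipy.spatial.transform import Rotation as Ro
def plan(tx,ty,tz,yaw=None,step=.045,o=None):
    """rows in tool axes, simulating pose row by row"""
    o=o or status.get_obs();p=np.array(o['position']);R=Ro.from_quat(o['ee_rot'])
    t=np.array([tx,ty,tz]);M=R.as_matrix()
    y0=np.degrees(np.arctan2(M[1,0],M[0,0]));yaw=y0 if yaw is None else yaw
    Rt=Ro.from_euler('z',yaw,degrees=True)*Ro.from_euler('x',180,degrees=True)
    rv=(R.inv()*Rt).as_rotvec(degrees=True)
    n=max(1,int(np.ceil(np.linalg.norm(t-p)/step)),int(np.ceil(np.abs(rv).max()/5)))
    print('pos',p.round(4),'yaw',y0.round(2),'tilt',np.degrees(np.arccos(-M[2,2])).round(2),'n',n,'t',o['clock'])
    D=(t-p)/n
    for i in range(n):
        print(np.r_[R.inv().apply(D)/.05,rv/n/5].round(2).tolist())
        R=R*Ro.from_rotvec(rv/n,degrees=True)
E
python3 - <<'E'
from h import *
c=cams.camera('scene')
for nm,lo,hi in(('orange',(5,200,100),(20,255,255)),('green',(50,150,50),(75,255,255))):
    for b in blobs(c,lo,hi,80,(120,200,330,380)): print(nm,b,onz(c,b[0],b[1],.048)[:2].round(3))
plan(.6155,.06,.40,9.25,.045)
E
```

```text
orange (172.2, 252.3, [161, 234, 24, 37, 618]) [0.551 0.355]
orange (296.1, 267.7, [287, 249, 19, 38, 604]) [0.35  0.145]
green (158.0, 278.8, [146, 261, 26, 36, 642]) [0.504 0.413]
green (186.8, 334.1, [174, 316, 27, 37, 702]) [0.35  0.421]
pos [ 0.163  -0.6034  0.4047] yaw -74.88 tilt 0.0 n 18 t 0.5
[-0.58, -0.68, 0.01, 0.0, -0.0, -0.93]
[-0.52, -0.72, 0.01, 0.0, -0.0, -0.93]
[-0.46, -0.76, 0.01, 0.0, -0.0, -0.93]
[-0.4, -0.8, 0.01, 0.0, -0.0, -0.93]
[-0.33, -0.83, 0.01, 0.0, -0.0, -0.93]
[-0.26, -0.85, 0.01, 0.0, -0.0, -0.93]
[-0.19, -0.87, 0.01, 0.0, -0.0, -0.93]
[-0.12, -0.88, 0.01, 0.0, -0.0, -0.93]
[-0.05, -0.89, 0.01, 0.0, -0.0, -0.93]
[0.02, -0.89, 0.01, 0.0, -0.0, -0.93]
[0.1, -0.89, 0.01, 0.0, -0.0, -0.93]
[0.17, -0.88, 0.01, 0.0, -0.0, -0.93]
[0.24, -0.86, 0.01, 0.0, -0.0, -0.93]
[0.31, -0.84, 0.01, 0.0, -0.0, -0.93]
[0.37, -0.81, 0.01, 0.0, -0.0, -0.93]
[0.44, -0.78, 0.01, 0.0, -0.0, -0.93]
[0.5, -0.74, 0.01, 0.0, -0.0, -0.93]
[0.56, -0.69, 0.01, 0.0, -0.0, -0.93]
```

Could be taken for the targets (scene pixels):
- **Buffer:** blue cap (200,258) is right. Greens (158,279) and (187,334) and oranges (172,252) and (296,268) are not, nor are the boxed blue caps seen by the wrist camera.
- **Pot:** white lid (246,196), not the beaker (291,108) or the white bit (408,121).
- **Brown:** (300,214), not the wash bottle (15,240).
- **Dish:** (210,225), not the balance pan (88,200).

The close crop confirms these. The order will be pot, buffer, brown, dish.

Call:
{"method": "servo_tool", "body": {"motion": [[[-0.58, -0.68, 0, 0, 0, -0.93], [-0.52, -0.72, 0, 0, 0, -0.93], [-0.46, -0.76, 0, 0, 0, -0.93], [-0.4, -0.8, 0, 0, 0, -0.93], [-0.33, -0.83, 0, 0, 0, -0.93], [-0.26, -0.85, 0, 0, 0, -0.93], [-0.19, -0.87, 0, 0, 0, -0.93], [-0.12, -0.88, 0, 0, 0, -0.93], [-0.05, -0.89, 0, 0, 0, -0.93], [0.02, -0.89, 0, 0, 0, -0.93], [0.1, -0.89, 0, 0, 0, -0.93], [0.17, -0.88, 0, 0, 0, -0.93]]], "jaw": 0, "force": 30}}

```text
clock: 1.7
position: [0.4661, -0.1462, 0.4041]
ee_rot: [0.988, -0.153, 0.001, 0.003]
ft_force: [1.0, -0.5, -0.7]
grip_width: 1.001
```

```bash
python3 - <<'E'
from h import *
plan(.6155,.06,.40,9.25,.045)
E
```

```text
pos [ 0.4661 -0.1462  0.4041] yaw -17.62 tilt 0.41 n 6 t 1.7
[0.27, -0.81, 0.01, 0.01, -0.0, -0.9]
[0.33, -0.78, 0.01, 0.01, -0.0, -0.9]
[0.39, -0.75, 0.01, 0.01, -0.0, -0.9]
[0.45, -0.72, 0.01, 0.01, -0.0, -0.9]
[0.5, -0.68, 0.01, 0.01, -0.0, -0.9]
[0.55, -0.64, 0.01, 0.01, -0.0, -0.9]
```

Tracking is nearly exact.

Call:
{"method": "servo_tool", "body": {"motion": [[[0.27, -0.81, 0, 0, 0, -0.9], [0.33, -0.78, 0, 0, 0, -0.9], [0.39, -0.75, 0, 0, 0, -0.9], [0.45, -0.72, 0, 0, 0, -0.9], [0.5, -0.68, 0, 0, 0, -0.9], [0.55, -0.64, 0, 0, 0, -0.9], [0, 0, 0, 0, 0, 0]]]}}

```text
clock: 2.4
position: [0.6195, 0.0753, 0.4037]
ee_rot: [0.995, 0.095, 0.002, 0.003]
ft_force: [-0.1, -0.2, -0.1]
grip_width: 0.998
```

```bash
cat >> h.py <<'E'
def wray(c,u,v):
    H=c['color'].shape[0];f=H/2/np.tan(np.radians(c['vertical_fov'])/2)
    E=np.array(c['extrinsics']);dx,dy=u-c['cx'],v-c['cy'];r=np.hypot(dx,dy);t=r/f
    d=np.array([np.sin(t)*dx/max(r,1e-9),np.sin(t)*dy/max(r,1e-9),np.cos(t)]);return E[:3,3],E[:3,:3]@d
def wz(c,u,v,z):
    o,d=wray(c,u,v);return (o+d*(z-o[2])/d[2])
def wproj(c,p):
    H=c['color'].shape[0];f=H/2/np.tan(np.radians(c['vertical_fov'])/2)
    E=np.array(c['extrinsics']);q=E[:3,:3].T@(np.array(p)-E[:3,3]);s=np.hypot(q[0],q[1]);t=np.arctan2(s,q[2]);return c['cx']+f*t*q[0]/s,c['cy']+f*t*q[1]/s
def snap(n,name):
    c=cams.camera(name);cv2.imwrite(f'pics/{n}.png',c['color'][:,:,::-1]);return c
def wcirc(c,mask_lo,mask_hi,z,amin=150):
    """circle fits of blobs, rim points cast on plane z (rim at height z)"""
    h=cv2.cvtColor(c['color'],cv2.COLOR_RGB2HSV);m=cv2.inRange(h,mask_lo,mask_hi)
    if mask_lo[0]==0 and mask_hi[0]<12: m|=cv2.inRange(h,(170,)+tuple(mask_lo[1:]),(180,)+tuple(mask_hi[1:]))
    cs,_=cv2.findContours(m,cv2.RETR_EXTERNAL,cv2.CHAIN_APPROX_NONE)
    for k in cs:
        if cv2.contourArea(k)<amin: continue
        hl=cv2.convexHull(k);(u,v),s,_=cv2.fitEllipse(k)
        w=np.array([wz(c,*p[0],z)[:2] for p in k],dtype=np.float32)
        e=cv2.fitEllipse(w*1000);print('px',round(u),round(v),'world',(np.array(e[0])/1000).round(4),'axes',np.round(e[1],1),'pts',len(k))
E
python3 - <<'E'
from h import *
c=snap('w1','wrist')
print(status.get_obs()['position'],c['extrinsics'])
for p in((.6155,.1135,.048),(.602,.2335,.015)): print(wproj(c,p))
wcirc(c,(0,0,150),(180,60,255),.048)
E
```

```text
[0.61906107 0.07291384 0.40387355] [[ 0.98176218  0.18125524  0.05735472  0.60451653]
 [ 0.1900938  -0.94023186 -0.28253921  0.14586654]
 [ 0.00271503  0.28828908 -0.95753957  0.37261286]
 [ 0.          0.          0.          1.        ]]
(np.float64(283.1655276093025), np.float64(142.95744611206885))
(np.float64(291.6480573387708), np.float64(32.05044027130472))
px 277 339 world [ 0.6551 -0.1267] axes [41.6 64.4] pts 119
px 190 337 world [ 0.5431 -0.1502] axes [23.7 46.8] pts 66
px 545 329 world [ 1.129  -0.0936] axes [ 52.8 157.9] pts 145
px 5 284 world [ 0.2214 -0.1625] axes [ 27.3 107. ] pts 102
px 184 297 world [ 0.5327 -0.0947] axes [115.5 157.5] pts 410
px 279 140 world [0.6105 0.115 ] axes [41.  41.1] pts 117
px 467 103 world [0.8076 0.2043] axes [ 80.6 158. ] pts 321
px 180 61 world [0.4968 0.1793] axes [42.7 74.8] pts 177
px 288 33 world [0.5986 0.2242] axes [55.6 55.8] pts 155
px 5 10 world [0.2216 0.2427] axes [ 22.3 143.8] pts 160
```

View pics/w1.png

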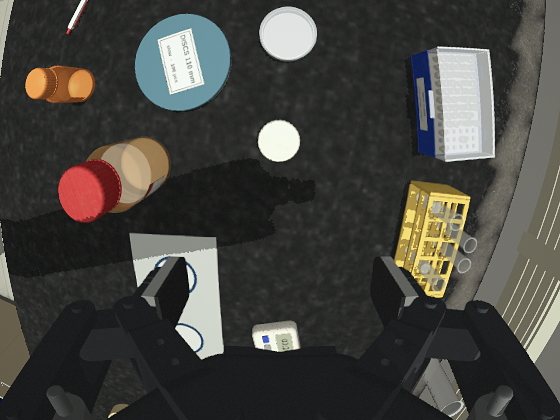

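```bash
python3 - <<'E'
from h import *
plan(.612,.1145,.27,9.25,.045)
E
```

```text
pos [0.6191 0.0729 0.4039] yaw 10.68 tilt 0.46 n 4 t 2.45
[0.0, -0.22, 0.67, 0.02, -0.01, 0.07]
[0.0, -0.21, 0.67, 0.02, -0.01, 0.07]
[0.0, -0.21, 0.67, 0.02, -0.01, 0.07]
[-0.0, -0.21, 0.67, 0.02, -0.01, 0.07]
```

Call:
{"method": "servo_tool", "body": {"motion": [[[0, -0.21, 0.67, 0.02, -0.01, 0.07], [0, -0.21, 0.67, 0.02, -0.01, 0.07], [0, -0.21, 0.67, 0.02, -0.01, 0.07], [0, -0.21, 0.67, 0.02, -0.01, 0.07], [0, 0, 0, 0, 0, 0]]]}}

```text
clock: 2.95
position: [0.6123, 0.1088, 0.2672]
ee_rot: [0.997, 0.075, 0.001, 0.002]
ft_force: [-0.2, -0.4, 0.5]
grip_width: 1.003
```

```bash
python3 - <<'E'
from h import *
c=snap('w2','wrist')
wcirc(c,(0,0,150),(180,60,255),.048,800)
plan(.612,.1145,.187,9.25,.045)
E
```

```text
px 127 383 world [ 0.4959 -0.0689] axes [30.8 69.1] pts 115
px 280 217 world [0.6106 0.1155] axes [40.  40.9] pts 187
px 544 144 world [0.8022 0.1951] axes [ 40.4 196. ] pts 457
px 123 91 world [0.5018 0.1816] axes [40.2 71.7] pts 263
px 287 37 world [0.5985 0.2233] axes [49.7 53.2] pts 251
pos [0.6134 0.1081 0.2698] yaw 8.58 tilt 0.45 n 2 t 3.0
[-0.01, -0.07, 0.83, 0.03, -0.03, -0.07]
[-0.01, -0.07, 0.83, 0.03, -0.03, -0.07]
```

View pics/w2.png

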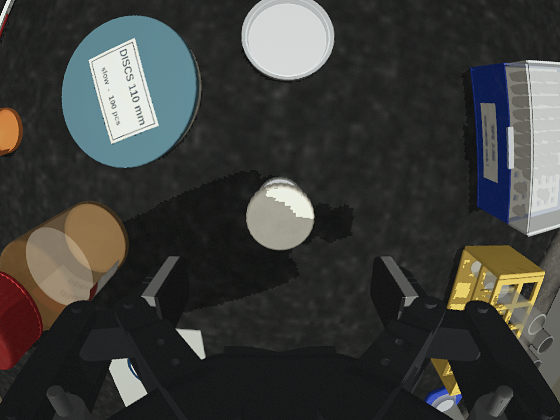

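Picture w2: pot lid at (280,217) centred between the fingers, dish at (287,37), box at (130,90). Going down on the pot.

Call:
{"method": "servo_tool", "body": {"motion": [[[-0.02, -0.08, 0.55, 0.03, -0.03, -0.07], [-0.02, -0.06, 0.55, 0.02, -0.03, -0.07], [0, 0, 0.55, 0, 0, 0], [0, 0, 0, 0, 0, 0]]]}}

```text
clock: 3.4
position: [0.6155, 0.1091, 0.1956]
ee_rot: [0.997, 0.077, 0.007, 0.002]
ft_force: [-1.0, -0.2, -0.6]
grip_width: 0.994
```

```bash
python3 - <<'E'
from h import *
plan(.6112,.115,.187,9.25,.045)
c=snap('s3','side');c=snap('w3','wrist');wcirc(c,(0,0,130),(180,60,255),.048,800)
E
```

```text
pos [0.6155 0.1091 0.1956] yaw 8.84 tilt 0.82 n 1 t 3.4
[-0.07, -0.13, 0.17, 0.06, -0.15, -0.08]
px 120 389 world [0.5349 0.0172] axes [21.7 42.7] pts 121
px 12 336 world [0.4542 0.0304] axes [24.7 61.1] pts 135
px 265 269 world [0.6104 0.1157] axes [40.4 41.2] pts 269
px 56 90 world [0.5091 0.1815] axes [37.3 68.1] pts 335
px 278 28 world [0.601  0.2115] axes [27.2 52.8] pts 321
```

View pics/w3.png

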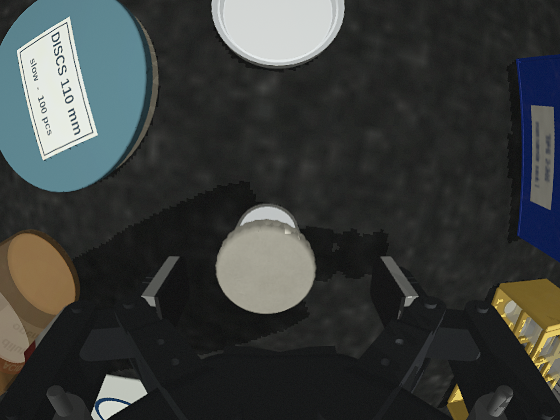

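Call:
{"method": "servo_tool", "body": {"motion": [[[-0.09, -0.14, 0.15, 0.06, -0.15, -0.08], [0, 0, 0, 0, 0, 0]]]}}

```text
clock: 3.7
position: [0.6125, 0.1164, 0.1955]
ee_rot: [0.997, 0.08, 0.005, -0.001]
ft_force: [-0.2, -0.3, -0.5]
grip_width: 1.004
```

```bash
python3 - <<'E'
from h import *
plan(.6105,.1155,.187,9.25,.045)
E
```

```text
pos [0.6125 0.1164 0.1955] yaw 9.21 tilt 0.57 n 1 t 3.7
[-0.04, 0.01, 0.17, -0.01, -0.11, -0.01]
```

Call:
{"method": "servo_tool", "body": {"motion": [[[-0.04, 0, 0.25, 0, -0.11, 0]]]}}

```text
clock: 3.8
position: [0.6118, 0.1165, 0.1854]
ee_rot: [0.997, 0.08, 0.002, -0.0]
ft_force: [-0.2, 0.4, 0.2]
grip_width: 1.002
```

```bash
python3 - <<'E'
from h import *
plan(.6105,.1155,.187,9.25,.045)
snap('s4','side')
plan(.6105,.1155,.187,9.25,.045)
E
```

```text
pos [0.6118 0.1165 0.1854] yaw 9.2 tilt 0.28 n 1 t 3.8
[-0.03, 0.02, -0.03, -0.01, -0.05, -0.01]
pos [0.6102 0.1161 0.1819] yaw 9.22 tilt 0.05 n 1 t 3.85
[0.0, 0.01, -0.1, -0.01, 0.01, -0.01]
```

Call:
{"method": "servo_tool", "body": {"motion": [[[0, 0, -0.12, 0, 0, 0], [0, 0, 0, 0, 0, 0], [0, 0, 0, 0, 0, 0], [0, 0, 0, 0, 0, 0], [0, 0, 0, 0, 0, 0], [0, 0, 0, 0, 0, 0], [0, 0, 0, 0, 0, 0], [0, 0, 0, 0, 0, 0]]], "jaw": 255, "force": 30}}

```text
clock: 4.65
position: [0.61, 0.116, 0.1877]
ee_rot: [0.997, 0.08, -0.001, -0.0]
ft_force: [-0.0, 0.1, 0.7]
grip_width: 0.496
```

```bash
python3 - <<'E'
from h import *
c=snap('w4','wrist');wcirc(c,(0,0,110),(180,60,255),.048,800)
plan(.6105,.1155,.40,9.25,.045)
E
```

```text
px 15 352 world [0.4511 0.0299] axes [29.2 65.1] pts 144
px 278 291 world [0.6073 0.118 ] axes [39.4 49.7] pts 398
px 61 102 world [0.5091 0.1828] axes [36.7 67.1] pts 359
px 300 35 world [0.5992 0.2145] axes [31.  51.6] pts 360
pos [0.61   0.116  0.1878] yaw 9.22 tilt 0.13 n 5 t 4.7
[-0.0, 0.0, -0.85, -0.0, 0.01, -0.0]
[0.0, 0.0, -0.85, -0.0, 0.01, -0.0]
[0.0, 0.0, -0.85, -0.0, 0.01, -0.0]
[0.0, 0.0, -0.85, -0.0, 0.01, -0.0]
[0.0, 0.0, -0.85, -0.0, 0.01, -0.0]
```

View pics/w4.png

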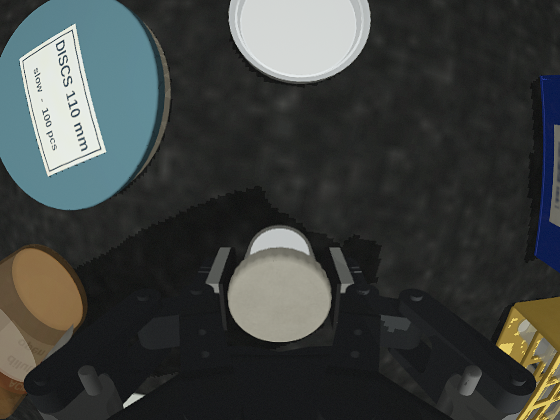

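Pot gripped on the lid (w4: lid at (278,291), width 42 mm). Lifting and carrying.

Call:
{"method": "servo_tool", "body": {"motion": [[[0, 0, -0.3, 0, 0, 0], [0, 0, -0.8, 0, 0, 0], [0, 0, -0.8, 0, 0, 0]]]}}

```text
clock: 5.0
position: [0.6085, 0.1153, 0.2815]
ee_rot: [0.997, 0.081, -0.006, -0.0]
ft_force: [1.0, 0.2, 0.1]
grip_width: 0.496
```

```bash
python3 - <<'E'
from h import *
plan(.527,-.199,.29,9.25,.04)
E
```

```text
pos [0.6085 0.1153 0.2815] yaw 9.27 tilt 0.71 n 9 t 5.0
[-0.29, 0.66, -0.02, -0.0, 0.02, 0.0]
[-0.29, 0.66, -0.02, -0.0, 0.02, 0.0]
[-0.29, 0.66, -0.02, -0.0, 0.02, 0.0]
[-0.29, 0.66, -0.02, -0.0, 0.02, 0.0]
[-0.29, 0.66, -0.02, -0.0, 0.02, 0.0]
[-0.29, 0.66, -0.02, -0.0, 0.02, 0.0]
[-0.29, 0.66, -0.02, -0.0, 0.02, 0.0]
[-0.29, 0.66, -0.02, -0.0, 0.02, 0.0]
[-0.29, 0.66, -0.02, -0.0, 0.02, 0.0]
```

Call:
{"method": "servo_tool", "body": {"motion": [[[-0.2, 0.4, 0, 0, 0.02, 0], [-0.29, 0.68, 0, 0, 0.02, 0], [-0.29, 0.68, 0, 0, 0.02, 0], [-0.29, 0.68, 0, 0, 0.02, 0], [-0.29, 0.68, 0, 0, 0.02, 0], [-0.29, 0.68, 0, 0, 0.02, 0], [-0.29, 0.68, 0, 0, 0.02, 0], [-0.29, 0.68, 0, 0, 0.02, 0], [-0.2, 0.5, 0, 0, 0.02, 0]]]}}

```text
clock: 5.9
position: [0.5348, -0.1865, 0.2988]
ee_rot: [0.996, 0.087, 0.012, -0.001]
ft_force: [0.7, -0.9, -0.5]
grip_width: 0.495
```

```bash
python3 - <<'E'
from h import *
c=snap('w5','wrist')
plan(.527,-.199,.22,9.25,.04)
E
```

```text
pos [ 0.5338 -0.1912  0.2987] yaw 9.65 tilt 1.36 n 2 t 5.95
[-0.1, 0.06, 0.79, 0.02, -0.13, 0.04]
[-0.09, 0.06, 0.79, 0.02, -0.13, 0.04]
```

View pics/w5.png

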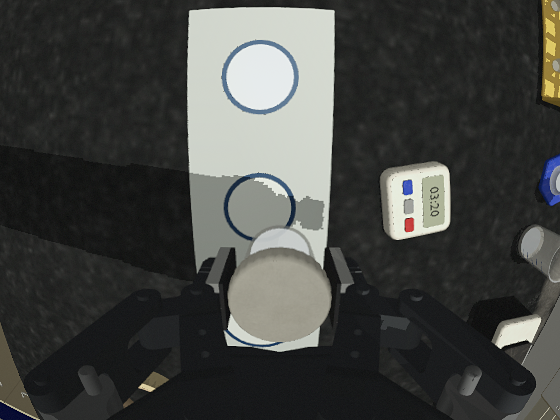

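```bash
python3 - <<'E'
from h import *
c=cams.camera('wrist')
wcirc(c,(98,90,40),(118,255,200),.003,800)
print(wproj(c,(.527,-.199,.003)),wproj(c,(.5094,-.0903,.003)))
E
```

```text
(np.float64(263.67469251008197), np.float64(204.18388021708842)) (np.float64(263.8505015615642), np.float64(71.83503066903228))
```

Call:
{"method": "servo_tool", "body": {"motion": [[[-0.1, 0.06, 0.7, 0.02, -0.13, -0.03], [-0.08, 0.06, 0.7, 0.02, -0.13, 0]]]}}

```text
clock: 6.2
position: [0.5303, -0.1962, 0.2337]
ee_rot: [0.996, 0.085, 0.005, 0.002]
ft_force: [-0.9, -0.9, -0.6]
grip_width: 0.497
```

```bash
python3 - <<'E'
from h import *
cams.camera('side')
c=cams.camera('wrist')
wcirc(c,(98,90,40),(118,255,200),.003,800)
plan(.527,-.199,.193,9.25,.04)
E
```

```text
px 275 226 world [ 0.5249 -0.1978] axes [58.3 58.7] pts 367
px 276 52 world [ 0.5073 -0.089 ] axes [58.4 58.6] pts 623
pos [ 0.5287 -0.1955  0.2303] yaw 9.82 tilt 0.23 n 1 t 6.3
[-0.05, 0.06, 0.75, -0.01, -0.04, 0.11]
```

Call:
{"method": "servo_tool", "body": {"motion": [[[-0.07, 0.04, 0.4, 0, -0.04, 0.1], [0, 0, 0.2, 0, 0, 0]]]}}

```text
clock: 6.5
position: [0.5276, -0.1966, 0.2038]
ee_rot: [0.997, 0.082, 0.002, -0.0]
ft_force: [-0.7, 0.3, -0.1]
grip_width: 0.493
```

```bash
python3 - <<'E'
from h import *
cams.camera('side')
plan(.5255,-.198,.1925,9.25,.04)
E
```

```text
pos [ 0.5281 -0.1961  0.2035] yaw 9.47 tilt 0.3 n 1 t 6.55
[-0.06, 0.03, 0.22, 0.0, -0.06, 0.04]
```

Call:
{"method": "servo_tool", "body": {"motion": [[[-0.06, 0.04, 0.1, 0, -0.06, 0.04], [-0.02, 0.02, 0.12, 0, 0, 0]]]}}

```text
clock: 6.75
position: [0.5262, -0.1989, 0.1951]
ee_rot: [0.997, 0.082, 0.002, 0.001]
ft_force: [-0.7, -0.1, -0.5]
grip_width: 0.494
```

```bash
python3 - <<'E'
from h import *
cams.camera('side')
plan(.5255,-.198,.191,9.25,.04);print(status.get_obs()['ft_force'])
E
```

```text
pos [ 0.5259 -0.199   0.1943] yaw 9.36 tilt 0.19 n 1 t 6.8
[-0.01, -0.02, 0.07, 0.01, -0.04, 0.02]
[-0.24177983 -1.02973826 -0.44228145]
```

Down the last 3 mm, then open.

Call:
{"method": "servo_tool", "body": {"motion": [[[0, -0.01, 0.09, 0, -0.03, 0]]]}}

```text
clock: 6.9
position: [0.5263, -0.1986, 0.1905]
ee_rot: [0.997, 0.082, 0.001, 0.001]
ft_force: [3.1, -2.6, 28.4]
grip_width: 0.495
```

```bash
python3 - <<'E'
from h import *
cams.camera('side')
plan(.5255,-.198,.191,9.25,.04);print(status.get_obs()['ft_force'])
E
```

```text
pos [ 0.5265 -0.1986  0.1906] yaw 9.35 tilt 0.18 n 1 t 6.95
[-0.02, -0.01, -0.01, 0.03, -0.02, 0.02]
[1.23301832 0.41444063 2.21470898]
```

Call:
{"method": "servo_tool", "body": {"motion": [[[0, 0, 0, 0, 0, 0], [0, 0, 0, 0, 0, 0], [0, 0, 0, 0, 0, 0], [0, 0, 0, 0, 0, 0], [0, 0, 0, 0, 0, 0]]], "jaw": 60}}

```text
clock: 7.45
position: [0.527, -0.1984, 0.1912]
ee_rot: [0.997, 0.082, 0.002, 0.001]
ft_force: [-0.7, 0.1, 0.7]
grip_width: 0.765
```

Call:
{"method": "servo_tool", "body": {"motion": [[[0, 0, -0.5, 0, 0, 0], [0, 0, -0.8, 0, 0, 0], [0, 0, -0.8, 0, 0, 0]]]}}

```text
clock: 7.75
position: [0.5246, -0.1978, 0.2932]
ee_rot: [0.997, 0.082, -0.003, -0.002]
ft_force: [0.4, -1.3, -0.2]
grip_width: 0.764
```

```bash
python3 - <<'E'
from h import *
cams.camera('side')
c=snap('w6','wrist')
wcirc(c,(98,90,40),(118,255,200),.003,600)
wcirc(c,(0,0,110),(180,60,255),.048,800)
plan(.465,.27,.41,-10,.045)
E
```

```text
px 279 303 world [ 0.5424 -0.3062] axes [83.8 84.1] pts 222
px 532 324 world [ 0.8292 -0.2838] axes [53.1 77.8] pts 142
px 435 188 world [ 0.6404 -0.1601] axes [62.3 65. ] pts 270
px 279 159 world [ 0.5224 -0.1832] axes [110.2 356.2] pts 949
pos [ 0.5266 -0.198   0.2976] yaw 9.38 tilt 0.12 n 11 t 7.85
[0.03, -0.86, -0.21, 0.0, -0.0, 0.35]
[0.0, -0.86, -0.21, 0.0, -0.0, 0.35]
[-0.02, -0.86, -0.21, 0.0, -0.0, 0.35]
[-0.05, -0.86, -0.21, 0.0, -0.0, 0.35]
[-0.08, -0.85, -0.21, 0.0, -0.0, 0.35]
[-0.1, -0.85, -0.21, 0.0, -0.0, 0.35]
[-0.13, -0.85, -0.2, 0.0, -0.0, 0.35]
[-0.16, -0.84, -0.2, 0.0, -0.0, 0.35]
[-0.18, -0.84, -0.2, 0.0, -0.0, 0.35]
[-0.21, -0.83, -0.2, 0.0, -0.0, 0.35]
[-0.23, -0.83, -0.2, 0.0, -0.0, 0.35]
```

View pics/w6.png

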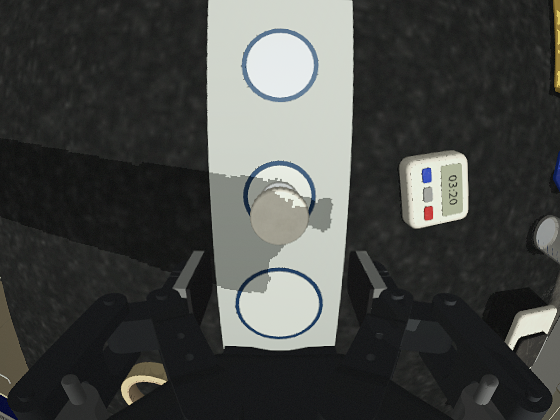

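```bash
python3 - <<'E'
from h import *
c=cams.camera('wrist')
im=c['color'];print('lid',wz(c,279.5,215,.048)[:2],'exp px',wproj(c,(.525,-.198,.048)),wproj(c,(.525,-.198,.003)))
g=cv2.GaussianBlur(cv2.cvtColor(im,cv2.COLOR_RGB2GRAY),(5,5),1)
ci=cv2.HoughCircles(g,cv2.HOUGH_GRADIENT,1,30,param1=80,param2=15,minRadius=24,maxRadius=45)
for u,v,r in ci[0][:6]: print(u,v,r,wz(c,u,v,.048)[:2].round(4),wz(c,u,v,.003)[:2].round(4))
E
```

```text
lid [ 0.52551635 -0.19882589] exp px (np.float64(278.971802812196), np.float64(213.7954963251071)) (np.float64(279.0064265518357), np.float64(197.08191426459172))
279.5 64.5 37.9 [ 0.5085 -0.0962] [ 0.5075 -0.0899]
278.5 196.5 36.2 [ 0.5226 -0.1855] [ 0.5245 -0.1976]
276.5 295.5 44.4 [ 0.5342 -0.2654] [ 0.5384 -0.2938]
435.5 188.5 36.5 [ 0.6377 -0.1597] [ 0.6633 -0.1664]
276.5 226.5 36.6 [ 0.5248 -0.2078] [ 0.5272 -0.2244]
314.5 132.5 37.7 [ 0.5392 -0.1376] [ 0.5445 -0.1397]
```

Picture w6: pot lid at (279,215) sits about 1 mm off the middle ring (279,196). Next the buffer bottle.

Call:
{"method": "servo_tool", "body": {"motion": [[[0.03, -0.5, -0.4, 0, 0, 0.2], [0, -0.86, -0.4, 0, 0, 0.35], [0, -0.86, -0.4, 0, 0, 0.35], [-0.05, -0.86, -0.4, 0, 0, 0.35], [-0.08, -0.85, -0.4, 0, 0, 0.35], [-0.1, -0.85, -0.2, 0, 0, 0.35], [-0.13, -0.85, 0, 0, 0, 0.35], [-0.16, -0.85, 0, 0, 0, 0.35], [-0.18, -0.85, 0, 0, 0, 0.35], [-0.2, -0.85, 0, 0, 0, 0.35], [-0.2, -0.7, 0, 0, 0, 0.35]]], "jaw": 95}}

```text
clock: 9.0
position: [0.4645, 0.2554, 0.3981]
ee_rot: [0.996, -0.094, -0.006, 0.001]
ft_force: [1.3, -0.2, -0.5]
grip_width: 0.63
```

```bash
python3 - <<'E'
from h import *
cams.camera('side')
c=snap('w7','wrist')
wcirc(c,(108,120,40),(130,255,255),.096,200)
plan(.472,.318,.33,-10,.045)
print(status.get_obs()['grip_width'])
E
```

```text
px 531 180 world [0.7316 0.2271] axes [ 86.9 121.7] pts 255
px 284 128 world [0.4708 0.3173] axes [31.1 31.6] pts 108
pos [0.4629 0.2585 0.3981] yaw -10.33 tilt 0.83 n 3 t 9.1
[-0.01, -0.4, 0.45, 0.01, 0.05, -0.02]
[-0.01, -0.4, 0.45, 0.01, 0.05, -0.02]
[-0.01, -0.4, 0.45, 0.01, 0.05, -0.02]
0.6285774006660405
```

View pics/w7.png

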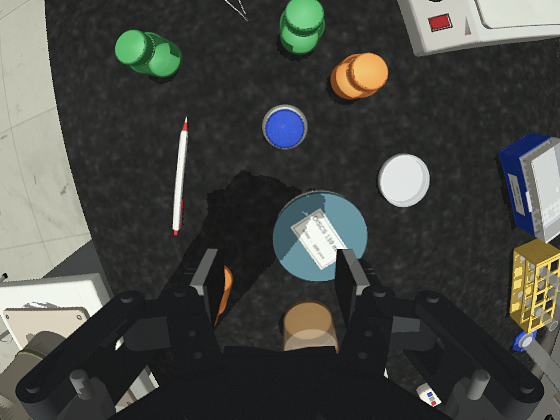

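Picture w7: blue cap at (284,128), orange neighbour at (358,75), greens at (150,52) and (302,25). The fingers clear all of them at this yaw.

Call:
{"method": "servo_tool", "body": {"motion": [[[0.01, -0.4, 0.6, 0, 0.05, 0], [0.01, -0.4, 0.7, 0, 0.05, 0], [0.02, -0.4, 0.7, 0, 0.05, 0]]]}}

```text
clock: 9.4
position: [0.4768, 0.3174, 0.2963]
ee_rot: [0.996, -0.092, 0.002, 0.001]
ft_force: [0.3, -0.6, 1.1]
grip_width: 0.622
```

```bash
python3 - <<'E'
from h import *
cams.camera('side')
c=snap('w8','wrist')
wcirc(c,(108,120,40),(130,255,255),.096,200)
plan(.4708,.3175,.231,-10,.045)
E
```

```text
px 276 241 world [0.4717 0.3208] axes [32.2 38.4] pts 178
px 550 240 world [0.6674 0.2762] axes [ 19.8 144.7] pts 296
pos [0.475  0.3178 0.2924] yaw -10.3 tilt 0.32 n 2 t 9.5
[-0.04, 0.01, 0.61, 0.03, 0.02, -0.03]
[-0.04, 0.01, 0.61, 0.03, 0.02, -0.03]
```

View pics/w8.png

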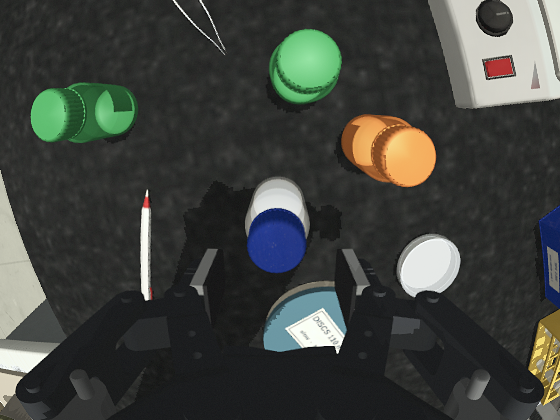

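Call:
{"method": "servo_tool", "body": {"motion": [[[-0.05, 0, 0.5, 0.02, 0.02, 0], [-0.04, 0, 0.5, 0.02, 0.02, 0], [0, 0, 0.16, 0, 0, 0]]]}}

```text
clock: 9.8
position: [0.4709, 0.3172, 0.2328]
ee_rot: [0.996, -0.09, -0.0, 0.001]
ft_force: [-0.3, -0.3, 0.0]
grip_width: 0.628
```

```bash
python3 - <<'E'
from h import *
cams.camera('side')
plan(.4708,.3175,.231,-10,.045);print(status.get_obs()['ft_force'])
E
```

```text
pos [0.4711 0.317  0.2325] yaw -10.32 tilt 0.11 n 1 t 9.85
[-0.01, -0.01, 0.03, 0.02, 0.01, -0.06]
[-0.524139   -1.25823739 -1.11783942]
```

Close on the cap.

Call:
{"method": "servo_tool", "body": {"motion": [[[0, 0, 0.03, 0, 0, 0], [0, 0, 0, 0, 0, 0], [0, 0, 0, 0, 0, 0], [0, 0, 0, 0, 0, 0], [0, 0, 0, 0, 0, 0], [0, 0, 0, 0, 0, 0]]], "jaw": 255, "force": 40}}

```text
clock: 10.45
position: [0.4731, 0.3164, 0.2356]
ee_rot: [0.996, -0.091, 0.002, -0.0]
ft_force: [0.2, 0.3, -1.3]
grip_width: 0.419
```

```bash
python3 - <<'E'
from h import *
c=snap('w9','wrist')
plan(.4708,.3175,.36,-10,.045);print(status.get_obs()['ft_force'],status.get_obs()['grip_width'])
E
```

```text
pos [0.4731 0.3164 0.2356] yaw -10.46 tilt 0.21 n 3 t 10.5
[-0.01, -0.01, -0.83, -0.0, -0.01, -0.03]
[-0.01, -0.0, -0.83, -0.0, -0.01, -0.03]
[-0.02, -0.0, -0.83, -0.0, -0.01, -0.03]
[ 0.03756198  0.55607718 -1.79673199] 0.4125366044330092
```

View pics/w9.png

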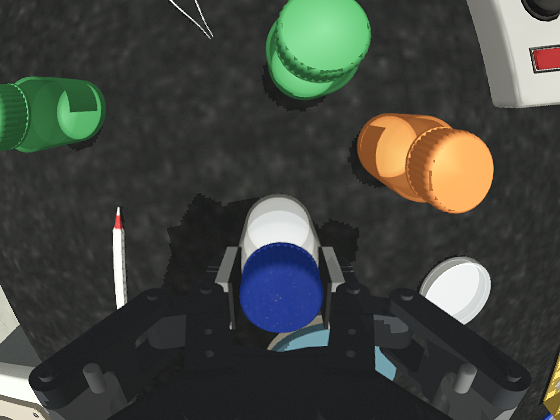

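Cap gripped at 35 mm (w9: cap at (281,287), upright). Lift high so as to pass the brown bottle.

Call:
{"method": "servo_tool", "body": {"motion": [[[0, 0, -0.3, 0, 0, 0], [0, 0, -0.7, 0, 0, 0], [0, 0, -0.8, 0, 0, 0], [0, 0, -0.8, 0, 0, 0], [0.1, 0, -0.8, 0, 0, 0], [0.2, 0.1, -0.3, 0, 0, 0]]]}}

```text
clock: 11.1
position: [0.4833, 0.31, 0.4303]
ee_rot: [0.996, -0.088, -0.0, 0.0]
ft_force: [1.1, 0.1, -1.2]
grip_width: 0.416
```

```bash
python3 - <<'E'
from h import *
print(status.get_obs()['grip_width'])
plan(.57,.056,.41,3,.04)
E
```

```text
0.4162013071111037
pos [0.4833 0.31   0.4303] yaw -10.1 tilt 0.05 n 7 t 11.1
[0.37, 0.67, 0.06, 0.0, 0.0, -0.37]
[0.35, 0.68, 0.06, 0.0, 0.0, -0.37]
[0.33, 0.69, 0.06, 0.0, 0.0, -0.37]
[0.3, 0.7, 0.06, 0.0, 0.0, -0.37]
[0.28, 0.71, 0.06, 0.0, 0.0, -0.37]
[0.26, 0.72, 0.06, 0.0, 0.0, -0.37]
[0.23, 0.73, 0.06, 0.0, 0.0, -0.37]
```

Call:
{"method": "servo_tool", "body": {"motion": [[[0.3, 0.5, 0.06, 0, 0, -0.37], [0.36, 0.68, 0.06, 0, 0, -0.37], [0.33, 0.69, 0.06, 0, 0, -0.37], [0.3, 0.7, 0.06, 0, 0, -0.37], [0.28, 0.71, 0.06, 0, 0, -0.37], [0.26, 0.72, 0.06, 0, 0, -0.37], [0.15, 0.73, 0.06, 0, 0, -0.4], [-0.2, 0.73, 0.1, 0, 0, -0.3], [-0.3, 0.7, 0.2, 0, 0, -0.3], [-0.3, 0.5, 0.2, 0, 0, -0.3]]]}}

```text
clock: 12.1
position: [0.5357, -0.039, 0.3982]
ee_rot: [0.997, 0.079, 0.008, -0.003]
ft_force: [-0.3, 0.7, -0.4]
grip_width: 0.421
```

```bash
python3 - <<'E'
from h import *
c=snap('w10','wrist')
plan(.508,-.0895,.30,9.25,.04)
E
```

```text
pos [ 0.5343 -0.0435  0.3964] yaw 8.86 tilt 0.75 n 3 t 12.15
[-0.23, 0.28, 0.64, -0.02, -0.05, -0.03]
[-0.23, 0.28, 0.64, -0.02, -0.05, -0.03]
[-0.22, 0.28, 0.64, -0.02, -0.05, -0.03]
```

Call:
{"method": "servo_tool", "body": {"motion": [[[-0.23, 0.28, 0.64, -0.02, -0.05, 0], [-0.23, 0.28, 0.64, -0.02, -0.05, 0], [-0.22, 0.28, 0.64, -0.02, -0.05, 0]]]}}

```text
clock: 12.45
position: [0.5088, -0.0902, 0.3044]
ee_rot: [0.997, 0.078, 0.005, 0.002]
ft_force: [0.4, -0.4, -1.9]
grip_width: 0.418
```

```bash
python3 - <<'E'
from h import *
c=snap('w11','wrist')
cams.camera('side')
plan(.508,-.0895,.25,9.25,.04)
E
```

```text
pos [ 0.5068 -0.0922  0.301 ] yaw 8.7 tilt 0.18 n 2 t 12.55
[0.02, -0.03, 0.51, 0.02, -0.01, -0.05]
[0.02, -0.03, 0.51, 0.02, -0.01, -0.05]
```

View pics/w11.png

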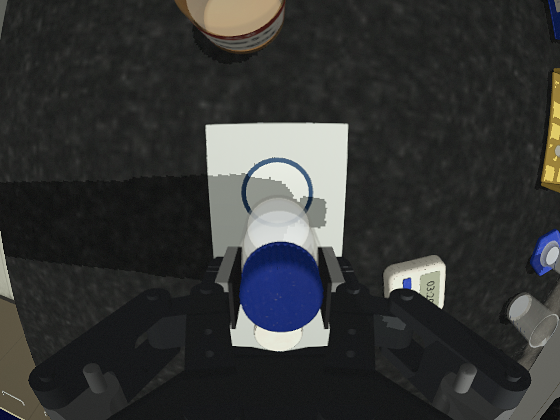

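Call:
{"method": "servo_tool", "body": {"motion": [[[0.02, -0.03, 0.4, 0.02, 0, -0.05], [0.02, -0.03, 0.45, 0, 0, -0.05], [0, 0, 0.2, 0, 0, 0]]]}}

```text
clock: 12.85
position: [0.5108, -0.0871, 0.2526]
ee_rot: [0.997, 0.08, 0.004, 0.001]
ft_force: [0.3, -0.1, -1.6]
grip_width: 0.416
```

```bash
python3 - <<'E'
from h import *
cams.camera('side')
plan(.508,-.0895,.2386,9.25,.04)
E
```

```text
pos [ 0.5105 -0.0872  0.2519] yaw 9.23 tilt 0.37 n 1 t 12.9
[-0.06, 0.04, 0.27, 0.03, -0.07, -0.0]
```

Call:
{"method": "servo_tool", "body": {"motion": [[[-0.06, 0.05, 0.12, 0.03, -0.07, 0], [-0.01, 0.01, 0.1, 0, 0, 0]]]}}

```text
clock: 13.1
position: [0.5086, -0.0901, 0.2428]
ee_rot: [0.997, 0.081, 0.001, 0.0]
ft_force: [-0.2, 0.4, -1.3]
grip_width: 0.417
```

```bash
python3 - <<'E'
from h import *
cams.camera('side')
plan(.508,-.0895,.2386,9.25,.04);print(status.get_obs()['ft_force'])
E
```

```text
pos [ 0.5086 -0.0901  0.2423] yaw 9.29 tilt 0.12 n 1 t 13.15
[-0.01, -0.01, 0.07, 0.0, -0.02, 0.01]
[ 0.13149456  0.17970222 -1.67560759]
```

Call:
{"method": "servo_tool", "body": {"motion": [[[-0.01, -0.01, 0.07, 0, -0.02, 0]]]}}

```text
clock: 13.25
position: [0.5084, -0.0897, 0.2395]
ee_rot: [0.997, 0.081, 0.001, 0.0]
ft_force: [-0.0, 0.1, -1.7]
grip_width: 0.417
```

```bash
python3 - <<'E'
from h import *
cams.camera('side')
plan(.508,-.0895,.2386,9.25,.04);print(status.get_obs()['ft_force'])
E
```

```text
pos [ 0.508  -0.0896  0.2388] yaw 9.28 tilt 0.04 n 1 t 13.3
[-0.0, -0.0, 0.0, 0.01, -0.0, 0.01]
[-0.77560167  0.2160306  -1.53747394]
```

Call:
{"method": "servo_tool", "body": {"motion": [[[0, 0, 0.03, 0, 0, 0]]]}}

```text
clock: 13.4
position: [0.5081, -0.0896, 0.2375]
ee_rot: [0.997, 0.081, 0.0, 0.0]
ft_force: [-0.0, -0.1, -0.6]
grip_width: 0.415
```

```bash
python3 - <<'E'
from h import *
cams.camera('side')
print(status.get_obs()['ft_force'],status.get_obs()['position'])
E
```

```text
[ 0.02627973  0.24670846 -1.19142491] [ 0.50800415 -0.08963692  0.23720677]
```

Call:
{"method": "servo_tool", "body": {"motion": [[[0, 0, 0.03, 0, 0, 0]]]}}

```text
clock: 13.55
position: [0.5082, -0.0896, 0.2359]
ee_rot: [0.997, 0.081, 0.0, 0.0]
ft_force: [-1.1, -1.5, 7.7]
grip_width: 0.415
```

```bash
python3 - <<'E'
from h import *
cams.camera('side')
print(status.get_obs()['ft_force'],status.get_obs()['position'])
E
```

```text
[-0.72070236 -1.39502715  2.1500619 ] [ 0.5081909  -0.08982971  0.23588023]
```

Contact. Open gently and rise.

Call:
{"method": "servo_tool", "body": {"motion": [[[0, 0, 0, 0, 0, 0], [0, 0, 0, 0, 0, 0], [0, 0, 0, 0, 0, 0], [0, 0, 0, 0, 0, 0], [0, 0, 0, 0, 0, 0]]], "jaw": 70}}

```text
clock: 14.1
position: [0.5084, -0.0897, 0.2362]
ee_rot: [0.997, 0.081, 0.001, 0.001]
ft_force: [0.1, 0.0, -0.1]
grip_width: 0.729
```

Call:
{"method": "servo_tool", "body": {"motion": [[[0, 0, -0.4, 0, 0, 0], [0, 0, -0.8, 0, 0, 0], [0, 0, -0.8, 0, 0, 0], [0, 0, -0.8, 0, 0, 0]]]}}

```text
clock: 14.5
position: [0.5064, -0.0896, 0.3751]
ee_rot: [0.997, 0.081, -0.004, -0.002]
ft_force: [0.3, -0.4, 0.3]
grip_width: 0.724
```

```bash
python3 - <<'E'
from h import *
cams.camera('side')
c=snap('w12','wrist');snap('sc12','scene')
wcirc(c,(98,90,40),(130,255,200),.003,600)
wcirc(c,(108,150,40),(130,255,255),.096,400)
plan(.458,.01,.43,9.25,.045)
E
```

```text
px 279 200 world [ 0.5096 -0.1151] axes [44. 49.] pts 117
px 531 30 world [0.8028 0.1736] axes [71.8 90. ] pts 232
px 515 235 world [ 0.7537 -0.085 ] axes [39.8 43.5] pts 132
px 279 200 world [ 0.5056 -0.0892] axes [31.7 35.6] pts 117
px 531 30 world [0.7203 0.1225] axes [52.4 65.4] pts 234
pos [ 0.5074 -0.0896  0.3762] yaw 9.3 tilt 0.21 n 3 t 14.65
[-0.22, -0.71, -0.36, -0.01, 0.01, 0.0]
[-0.22, -0.71, -0.36, -0.01, 0.01, 0.0]
[-0.22, -0.71, -0.36, -0.01, 0.01, 0.0]
```

View pics/w12.png

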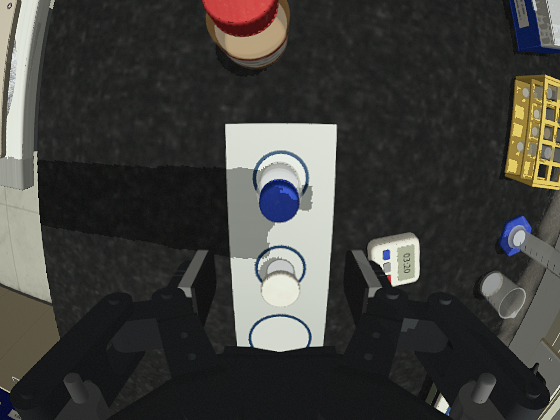

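Picture w12: the buffer cap (279,200) stands in the left ring (280,178), and the pot stands in the middle. Next the brown bottle.

Call:
{"method": "servo_tool", "body": {"motion": [[[-0.22, -0.5, -0.36, 0, 0, 0], [-0.22, -0.6, -0.36, 0, 0, 0], [-0.3, -0.7, -0.36, 0, 0, 0], [-0.1, -0.3, 0, 0, 0, 0]]], "jaw": 30}}

```text
clock: 15.05
position: [0.4475, 0.0071, 0.4277]
ee_rot: [0.997, 0.078, -0.005, -0.003]
ft_force: [-0.5, 0.2, 0.2]
grip_width: 0.882
```

```bash
python3 - <<'E'
from h import *
cams.camera('side')
c=snap('w13','wrist')
wcirc(c,(0,150,60),(6,255,255),.15,400)
plan(.458,.057,.36,9.25,.045)
print(status.get_obs()['grip_width'])
E
```

```text
px 307 146 world [0.4556 0.0573] axes [46.8 48.1] pts 177
pos [0.4476 0.0059 0.4262] yaw 8.98 tilt 0.69 n 2 t 15.15
[0.19, -0.48, 0.66, -0.03, 0.06, -0.03]
[0.19, -0.49, 0.66, -0.03, 0.06, -0.03]
0.8807537245031201
```

View pics/w13.png

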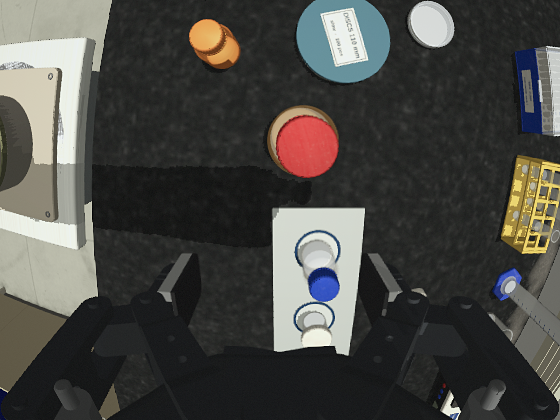

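Call:
{"method": "servo_tool", "body": {"motion": [[[0.16, -0.5, 0.5, -0.02, 0.06, 0], [0.16, -0.5, 0.6, -0.02, 0.06, 0], [0.02, -0.05, 0.5, 0, 0, 0]]]}}

```text
clock: 15.45
position: [0.4575, 0.0583, 0.3438]
ee_rot: [0.997, 0.075, 0.002, 0.0]
ft_force: [-0.5, -0.8, -0.6]
grip_width: 0.879
```

```bash
python3 - <<'E'
from h import *
cams.camera('side')
c=snap('w14','wrist')
wcirc(c,(0,150,60),(6,255,255),.15,400)
plan(.4557,.0573,.284,9.25,.045)
E
```

```text
px 282 239 world [0.4553 0.0614] axes [46.5 54.9] pts 261
pos [0.4565 0.056  0.342 ] yaw 8.52 tilt 0.15 n 2 t 15.55
[-0.0, -0.01, 0.58, -0.01, 0.01, -0.07]
[-0.01, -0.01, 0.58, -0.01, 0.01, -0.07]
```

View pics/w14.png

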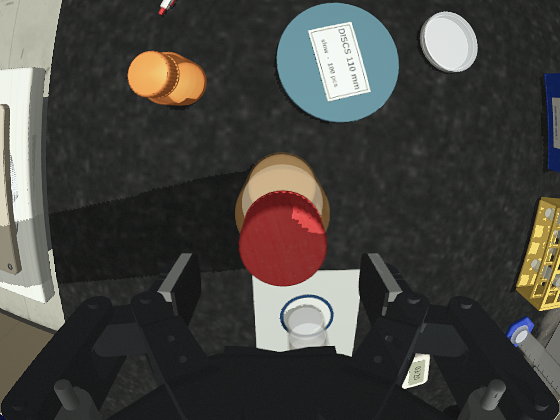

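Picture w14: red cap at (282,239), between the open fingers.

Call:
{"method": "servo_tool", "body": {"motion": [[[0, -0.02, 0.5, 0, 0, -0.07], [0, -0.01, 0.5, 0, 0, -0.07], [0, 0, 0.12, 0, 0, 0]]]}}

```text
clock: 15.85
position: [0.4579, 0.054, 0.2855]
ee_rot: [0.997, 0.079, -0.001, -0.001]
ft_force: [-1.0, -1.1, 0.5]
grip_width: 0.886
```

```bash
python3 - <<'E'
from h import *
cams.camera('side')
plan(.4557,.0573,.284,9.25,.045)
E
```

```text
pos [0.458  0.0539 0.2857] yaw 8.99 tilt 0.17 n 1 t 15.9
[-0.03, -0.07, 0.04, -0.02, 0.03, -0.05]
```

Call:
{"method": "servo_tool", "body": {"motion": [[[-0.05, -0.09, 0.04, -0.02, 0.03, -0.05]]]}}

```text
clock: 16.0
position: [0.4555, 0.0572, 0.2846]
ee_rot: [0.997, 0.08, 0.0, -0.0]
ft_force: [0.4, 0.2, 0.7]
grip_width: 0.887
```

```bash
python3 - <<'E'
from h import *
cams.camera('side')
plan(.4557,.0573,.284,9.25,.045)
E
```

```text
pos [0.4547 0.0581 0.2843] yaw 9.23 tilt 0.02 n 1 t 16.05
[0.02, 0.02, 0.01, -0.0, -0.0, -0.0]
```

Call:
{"method": "servo_tool", "body": {"motion": [[[0.02, 0.02, 0, 0, 0, 0], [0, 0, 0, 0, 0, 0], [0, 0, 0, 0, 0, 0], [0, 0, 0, 0, 0, 0], [0, 0, 0, 0, 0, 0], [0, 0, 0, 0, 0, 0], [0, 0, 0, 0, 0, 0]]], "jaw": 255, "force": 80}}

```text
clock: 16.75
position: [0.4562, 0.0569, 0.2864]
ee_rot: [0.997, 0.08, 0.001, 0.001]
ft_force: [-0.1, -0.4, -2.9]
grip_width: 0.561
```

```bash
python3 - <<'E'
from h import *
c=snap('w15','wrist');o=status.get_obs();print(o['position'],o['grip_width'],o['ft_force'])
E
```

```text
[0.456201   0.05694442 0.28646451] 0.5589622854213767 [-0.49469451 -0.30707152 -3.48435799]
```

View pics/w15.png

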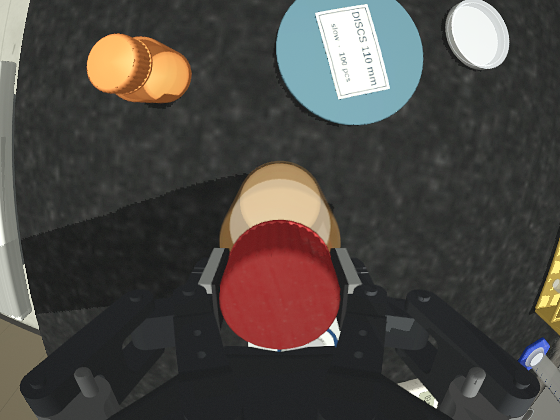

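Cap gripped at 48 mm. Lift clear and carry over the others at bottom height of about 0.14.

Call:
{"method": "servo_tool", "body": {"motion": [[[0, 0, -0.2, 0, 0, 0], [0, 0, -0.6, 0, 0, 0], [0, 0, -0.7, 0, 0, 0], [0, 0, -0.7, 0, 0, 0], [0, 0, -0.7, 0, 0, 0], [0, 0, -0.2, 0, 0, 0]]]}}

```text
clock: 17.4
position: [0.4542, 0.0583, 0.4474]
ee_rot: [0.997, 0.082, -0.001, -0.0]
ft_force: [0.8, -0.3, -4.7]
grip_width: 0.56
```

```bash
python3 - <<'E'
from h import *
o=status.get_obs();print(o['grip_width'],o['ft_force'])
plan(.47,-.1,.435,9.25,.04)
E
```

```text
0.5603245344236737 [ 0.84006801 -0.27124652 -4.69126056]
pos [0.4542 0.0583 0.4474] yaw 9.43 tilt 0.15 n 4 t 17.4
[-0.05, 0.79, 0.06, -0.0, 0.01, 0.01]
[-0.05, 0.79, 0.06, -0.0, 0.01, 0.01]
[-0.05, 0.79, 0.06, -0.0, 0.01, 0.01]
[-0.05, 0.79, 0.06, -0.0, 0.01, 0.01]
```

Call:
{"method": "servo_tool", "body": {"motion": [[[-0.05, 0.3, 0, 0, 0, 0], [-0.05, 0.6, 0, 0, 0, 0], [-0.05, 0.7, 0, 0, 0, 0], [-0.05, 0.7, 0, 0, 0, 0], [0.1, 0.7, 0, 0, 0, 0], [0.1, 0.7, 0, 0, 0, 0], [0.15, 0.7, 0, 0, 0, 0], [0.15, 0.7, 0, 0, 0, 0], [0.15, 0.7, 0, 0, 0, 0], [0.1, 0.6, 0, 0, 0, 0], [0.1, 0.4, 0, 0, 0, 0]]]}}

```text
clock: 18.5
position: [0.5444, -0.2787, 0.4398]
ee_rot: [0.996, 0.087, -0.005, -0.001]
ft_force: [-0.6, 0.4, -5.5]
grip_width: 0.557
```

```bash
python3 - <<'E'
from h import *
c=snap('w16','wrist');snap('si16','side')
wcirc(c,(98,90,40),(118,255,200),.003,300)
plan(.543,-.3065,.34,9.25,.04)
E
```

```text
px 163 369 world [ 0.3901 -0.6742] axes [ 44.3 142.2] pts 122
px 17 359 world [-0.013  -0.8222] axes [ 60.8 158. ] pts 91
px 269 339 world [ 0.5698 -0.5492] axes [ 42.7 164.1] pts 217
px 508 100 world [ 0.8475 -0.1099] axes [55.2 57.7] pts 136
pos [ 0.5442 -0.2797  0.439 ] yaw 9.84 tilt 0.66 n 3 t 18.6
[-0.03, 0.18, 0.66, -0.01, 0.04, 0.04]
[-0.03, 0.18, 0.66, -0.01, 0.04, 0.04]
[-0.04, 0.18, 0.66, -0.01, 0.04, 0.04]
```

View pics/si16.png

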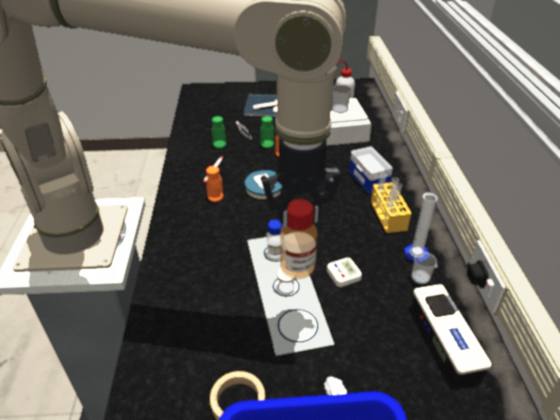

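Picture si16: brown bottle held upright at (298,240), right ring at (298,325), buffer (274,240) standing.

Call:
{"method": "servo_tool", "body": {"motion": [[[0, 0.4, 0, 0, 0.04, 0.04], [-0.02, 0.22, 0.4, 0, 0.04, 0.04], [-0.02, 0, 0.6, 0, 0.04, 0], [0, 0, 0.6, 0, 0, 0]]]}}

```text
clock: 19.0
position: [0.5485, -0.3093, 0.357]
ee_rot: [0.997, 0.083, 0.001, -0.002]
ft_force: [1.1, 0.4, -5.1]
grip_width: 0.558
```

```bash
python3 - <<'E'
from h import *
c=snap('w17','wrist');cams.camera('side')
plan(.543,-.3065,.30,9.25,.04)
E
```

```text
pos [ 0.5473 -0.309   0.3535] yaw 9.6 tilt 0.55 n 2 t 19.1
[-0.04, -0.03, 0.54, -0.05, 0.02, 0.03]
[-0.04, -0.03, 0.54, -0.05, 0.02, 0.03]
```

View pics/w17.png

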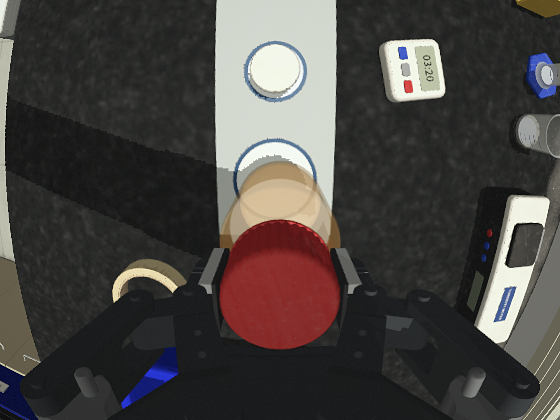

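Call:
{"method": "servo_tool", "body": {"motion": [[[-0.05, -0.03, 0.4, -0.04, 0.02, 0.03], [-0.05, -0.03, 0.4, -0.04, 0.02, 0.03], [0, 0, 0.15, 0, 0, 0]]]}}

```text
clock: 19.4
position: [0.5426, -0.3052, 0.3084]
ee_rot: [0.997, 0.082, 0.001, -0.001]
ft_force: [0.6, -0.3, -5.1]
grip_width: 0.555
```

```bash
python3 - <<'E'
from h import *
cams.camera('side')
plan(.543,-.3065,.2895,9.25,.04)
E
```

```text
pos [ 0.5427 -0.3052  0.308 ] yaw 9.39 tilt 0.15 n 1 t 19.45
[0.0, 0.03, 0.37, -0.02, -0.02, 0.03]
```

Call:
{"method": "servo_tool", "body": {"motion": [[[0, 0.02, 0.16, -0.02, 0, 0], [0, 0.01, 0.15, 0, 0, 0]]]}}

```text
clock: 19.65
position: [0.5441, -0.3066, 0.2948]
ee_rot: [0.997, 0.082, 0.003, 0.001]
ft_force: [0.1, -0.8, -4.8]
grip_width: 0.558
```

```bash
python3 - <<'E'
from h import *
cams.camera('side')
plan(.543,-.3065,.2895,9.25,.04);print(status.get_obs()['ft_force'])
E
```

```text
pos [ 0.5439 -0.3066  0.2937] yaw 9.42 tilt 0.28 n 1 t 19.7
[-0.02, -0.01, 0.08, 0.02, -0.05, 0.03]
[-0.64208489  0.69058646 -6.040397  ]
```

Call:
{"method": "servo_tool", "body": {"motion": [[[-0.02, 0, 0.07, 0.02, -0.05, 0]]]}}

```text
clock: 19.8
position: [0.5433, -0.3068, 0.2907]
ee_rot: [0.997, 0.082, 0.0, 0.0]
ft_force: [-1.0, 0.2, -4.4]
grip_width: 0.555
```

```bash
python3 - <<'E'
from h import *
cams.camera('side')
plan(.543,-.3065,.2885,9.25,.04);print(status.get_obs()['ft_force'])
E
```

```text
pos [ 0.5429 -0.3069  0.2898] yaw 9.42 tilt 0.04 n 1 t 19.85
[0.0, -0.01, 0.03, -0.0, 0.01, 0.03]
[-0.07053692 -0.40336058 -5.80831988]
```

Call:
{"method": "servo_tool", "body": {"motion": [[[0, 0, 0.03, 0, 0, 0]]]}}

```text
clock: 19.95
position: [0.5431, -0.3069, 0.2894]
ee_rot: [0.997, 0.082, -0.0, 0.0]
ft_force: [-5.4, 3.9, 16.2]
grip_width: 0.56
```

```bash
python3 - <<'E'
from h import *
cams.camera('side')
plan(.543,-.3065,.2885,9.25,.04);print(status.get_obs()['ft_force'])
E
```

```text
pos [ 0.5431 -0.3068  0.2894] yaw 9.41 tilt 0.04 n 1 t 20.0
[-0.0, -0.01, 0.02, 0.0, 0.01, 0.03]
[-2.63932105  2.51628597  2.69758394]
```

Contact; release and rise.

Call:
{"method": "servo_tool", "body": {"motion": [[[0, 0, 0, 0, 0, 0], [0, 0, 0, 0, 0, 0], [0, 0, 0, 0, 0, 0], [0, 0, 0, 0, 0, 0], [0, 0, 0, 0, 0, 0]]], "jaw": 0}}

```text
clock: 20.5
position: [0.5443, -0.3072, 0.2922]
ee_rot: [0.997, 0.082, 0.002, 0.002]
ft_force: [-0.5, -0.9, 0.3]
grip_width: 0.997
```

Call:
{"method": "servo_tool", "body": {"motion": [[[0, 0, -0.4, 0, 0, 0], [0, 0, -0.7, 0, 0, 0], [0, 0, -0.7, 0, 0, 0], [0, 0, -0.7, 0, 0, 0]]]}}

```text
clock: 20.9
position: [0.5425, -0.3069, 0.4154]
ee_rot: [0.997, 0.082, -0.002, -0.001]
ft_force: [0.9, -0.3, 0.0]
grip_width: 1.0
```

```bash
python3 - <<'E'
from h import *
cams.camera('side')
c=snap('w18','wrist');snap('si18','side')
wcirc(c,(0,150,60),(6,255,255),.15,400)
wcirc(c,(98,90,40),(118,255,200),.003,300)
plan(.60,.18,.40,-65,.045)
E
```

```text
px 278 201 world [ 0.5412 -0.3048] axes [46.9 53.6] pts 183
px 12 360 world [-8.000e-04 -8.222e-01] axes [ 55.8 112.3] pts 73
px 241 338 world [ 0.5269 -0.572 ] axes [ 69.1 230.7] pts 440
px 514 78 world [ 0.8478 -0.11  ] axes [55.  58.1] pts 138
pos [ 0.5432 -0.3068  0.4168] yaw 9.42 tilt 0.02 n 15 t 21.05
[0.18, -0.63, 0.02, 0.0, -0.0, 0.99]
[0.13, -0.64, 0.02, 0.0, -0.0, 0.99]
[0.07, -0.65, 0.02, 0.0, -0.0, 0.99]
[0.01, -0.65, 0.02, 0.0, -0.0, 0.99]
[-0.04, -0.65, 0.02, 0.0, -0.0, 0.99]
[-0.1, -0.65, 0.02, 0.0, -0.0, 0.99]
[-0.15, -0.63, 0.02, 0.0, -0.0, 0.99]
[-0.21, -0.62, 0.02, 0.0, -0.0, 0.99]
[-0.26, -0.6, 0.02, 0.0, -0.0, 0.99]
[-0.31, -0.57, 0.02, 0.0, -0.0, 0.99]
[-0.36, -0.54, 0.02, 0.0, -0.0, 0.99]
[-0.41, -0.51, 0.02, 0.0, -0.0, 0.99]
[-0.45, -0.47, 0.02, 0.0, -0.0, 0.99]
[-0.49, -0.43, 0.02, 0.0, -0.0, 0.99]
[-0.52, -0.39, 0.02, 0.0, -0.0, 0.99]
```

View pics/w18.png

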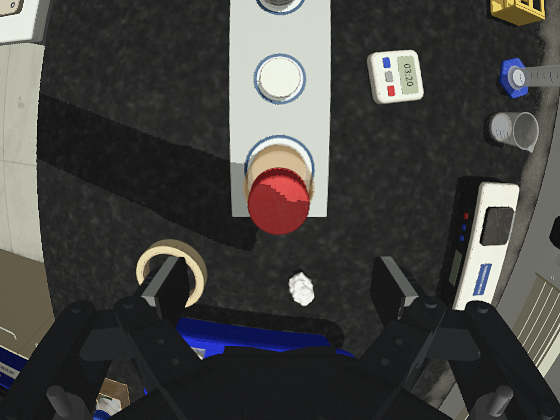

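View pics/si18.png

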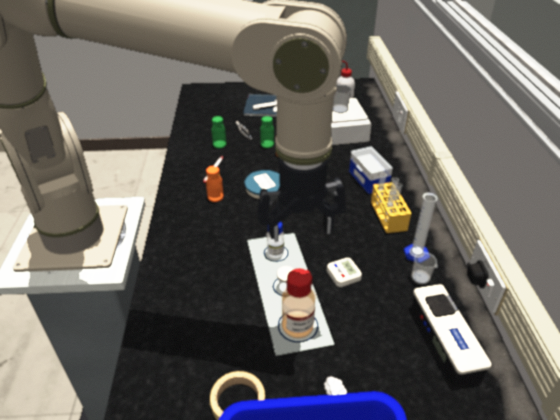

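Brown bottle stands in the right ring (w18: cap (278,201), ring (280,173)), with the pot centred at (279,78). Now the dish.

Call:
{"method": "servo_tool", "body": {"motion": [[[0.1, -0.6, 0, 0, 0, 0.95], [0.08, -0.75, 0, 0, 0, 0.95], [0, -0.75, 0, 0, 0, 0.95], [-0.05, -0.75, 0, 0, 0, 0.95], [-0.1, -0.75, 0, 0, 0, 0.95], [-0.18, -0.74, 0, 0, 0, 0.95], [-0.24, -0.72, 0, 0, 0, 0.95], [-0.3, -0.7, 0, 0, 0, 0.95], [-0.35, -0.66, 0, 0, 0, 0.95], [-0.42, -0.63, 0, 0, 0, 0.95], [-0.48, -0.58, 0, 0, 0, 0.95], [-0.52, -0.5, 0, 0, 0, 0.95]]]}}

```text
clock: 22.25
position: [0.5511, 0.1446, 0.4024]
ee_rot: [0.904, -0.428, -0.007, 0.004]
ft_force: [0.6, -0.1, -0.1]
grip_width: 1.002
```

```bash
python3 - <<'E'
from h import *
plan(.56,.213,.36,-65,.045)
E
```

```text
pos [0.5511 0.1446 0.4024] yaw -50.65 tilt 0.91 n 3 t 22.25
[-0.31, -0.34, 0.28, 0.05, 0.03, 0.96]
[-0.34, -0.31, 0.28, 0.05, 0.03, 0.96]
[-0.37, -0.28, 0.28, 0.05, 0.03, 0.96]
```

Call:
{"method": "servo_tool", "body": {"motion": [[[-0.31, -0.34, 0.28, 0.05, 0.03, 0.96], [-0.34, -0.31, 0.28, 0.05, 0.03, 0.96], [-0.37, -0.28, 0.28, 0.05, 0.03, 0.96]]]}}

```text
clock: 22.55
position: [0.5589, 0.2188, 0.3575]
ee_rot: [0.841, -0.541, -0.001, 0.0]
ft_force: [-0.3, -0.1, 0.8]
grip_width: 1.002
```

```bash
python3 - <<'E'
from h import *
cams.camera('side')
c=snap('w19','wrist')
wcirc(c,(0,0,150),(180,60,255),.015,800)
wcirc(c,(88,60,40),(108,255,255),.022,2000)
plan(.60,.233,.24,-65,.045)
E
```

```text
px 116 394 world [0.1289 0.324 ] axes [ 63.1 205.8] pts 147
px 16 343 world [0.0976 0.5344] axes [ 81.4 444.7] pts 212
px 505 303 world [ 0.536  -0.1653] axes [ 99.5 301.5] pts 566
px 289 260 world [0.4848 0.1805] axes [45.8 82.8] pts 192
px 290 141 world [0.5981 0.2322] axes [61.5 61.7] pts 182
px 115 20 world [0.6452 0.4645] axes [ 47.8 219.6] pts 413
px 289 256 world [0.4891 0.1823] axes [110.2 112. ] pts 289
pos [0.5577 0.2208 0.3559] yaw -65.13 tilt 0.29 n 3 t 22.65
[0.05, -0.29, 0.77, 0.01, 0.01, -0.01]
[0.05, -0.29, 0.77, 0.01, 0.01, -0.01]
[0.05, -0.29, 0.77, 0.01, 0.01, -0.01]
```

View pics/w19.png

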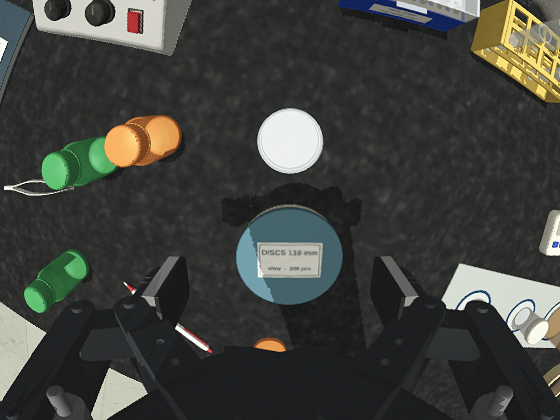

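Picture w19: dish at (290,141) → (0.598,0.232), filter box lid at (289,256) → (0.489,0.182).

Call:
{"method": "servo_tool", "body": {"motion": [[[0.03, -0.29, 0.7, 0, 0, 0], [0.03, -0.29, 0.7, 0, 0, 0], [0.03, -0.25, 0.7, 0, 0, 0]]]}}

```text
clock: 22.95
position: [0.5983, 0.2343, 0.2514]
ee_rot: [0.844, -0.536, 0.0, -0.001]
ft_force: [1.4, 0.4, 0.5]
grip_width: 1.001
```

```bash
python3 - <<'E'
from h import *
cams.camera('side')
c=snap('w20','wrist')
wcirc(c,(0,0,120),(180,60,255),.015,2000)
plan(.5981,.2322,.18,-65,.045)
E
```

```text
px 282 218 world [0.5984 0.2323] axes [61.9 62.8] pts 282
px 516 19 world [0.8145 0.1362] axes [ 37.7 145.7] pts 480
px 48 40 world [0.6485 0.4506] axes [ 64.2 120.4] pts 349
pos [0.5972 0.233  0.2468] yaw -64.92 tilt 0.4 n 2 t 23.05
[0.01, -0.01, 0.67, 0.04, 0.01, 0.01]
[0.01, -0.01, 0.67, 0.04, 0.01, 0.01]
```

View pics/w20.png

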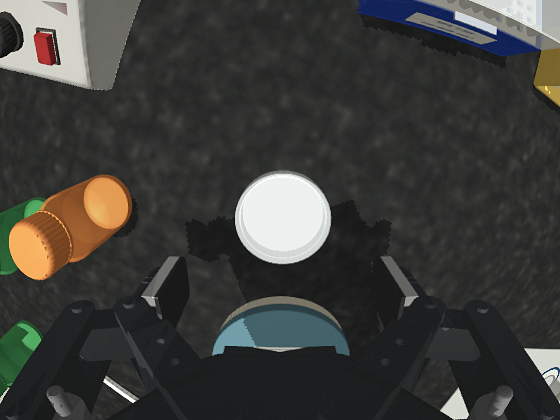

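Call:
{"method": "servo_tool", "body": {"motion": [[[0.02, 0, 0.55, 0.03, 0.01, 0], [0.01, 0, 0.45, 0, 0, 0], [0, 0, 0.25, 0, 0, 0]]]}}

```text
clock: 23.35
position: [0.5984, 0.2304, 0.1871]
ee_rot: [0.844, -0.536, -0.0, -0.0]
ft_force: [-0.0, -0.9, 0.0]
grip_width: 1.003
```

```bash
python3 - <<'E'
from h import *
cams.camera('side')
plan(.5983,.2322,.170,-65,.045)
E
```

```text
pos [0.598  0.23   0.1854] yaw -64.88 tilt 0.15 n 1 t 23.4
[-0.04, -0.03, 0.31, 0.03, 0.01, 0.02]
```

Call:
{"method": "servo_tool", "body": {"motion": [[[-0.04, -0.03, 0.15, 0.03, 0.01, 0], [0, 0, 0.12, 0, 0, 0]]]}}

```text
clock: 23.6
position: [0.5991, 0.2325, 0.1741]
ee_rot: [0.844, -0.537, 0.001, -0.001]
ft_force: [-0.7, 0.4, 0.0]
grip_width: 1.005
```

```bash
python3 - <<'E'
from h import *
cams.camera('side');c=snap('w21','wrist')
plan(.5983,.2322,.170,-65,.045);print(status.get_obs()['ft_force'])
E
```

```text
pos [0.5991 0.2322 0.1737] yaw -64.9 tilt 0.14 n 1 t 23.7
[-0.01, 0.01, 0.07, -0.03, -0.01, 0.02]
[-0.22510469 -0.40889652  0.55043847]
```

View pics/w21.png

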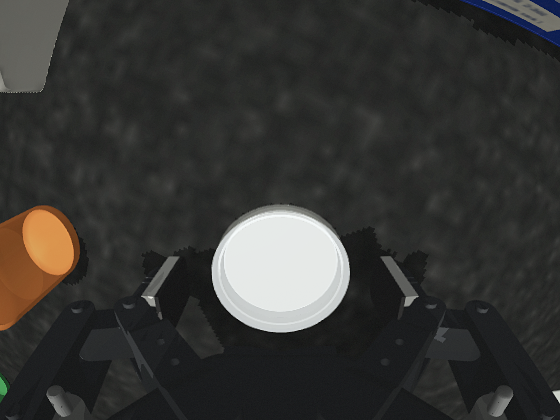

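Call:
{"method": "servo_tool", "body": {"motion": [[[-0.01, 0, 0.09, 0, 0, 0], [0, 0, 0, 0, 0, 0], [0, 0, 0, 0, 0, 0], [0, 0, 0, 0, 0, 0], [0, 0, 0, 0, 0, 0], [0, 0, 0, 0, 0, 0]]], "jaw": 255, "force": 20}}

```text
clock: 24.3
position: [0.5994, 0.2331, 0.1709]
ee_rot: [0.844, -0.536, 0.002, -0.002]
ft_force: [-0.4, -0.8, -0.4]
grip_width: 0.719
```

```bash
python3 - <<'E'
from h import *
c=snap('w22','wrist')
plan(.5983,.2322,.170,-65,.045);o=status.get_obs();print(o['ft_force'],o['grip_width'])
wcirc(c,(0,0,120),(180,60,255),.015,2000)
E
```

```text
pos [0.5994 0.2332 0.1709] yaw -64.89 tilt 0.28 n 1 t 24.35
[0.01, 0.03, 0.02, -0.06, -0.01, 0.02]
[-0.50142383 -0.29021725 -0.66083271] 0.7158883196039322
px 279 274 world [0.5984 0.2334] axes [61.8 64.4] pts 374
```

View pics/w22.png

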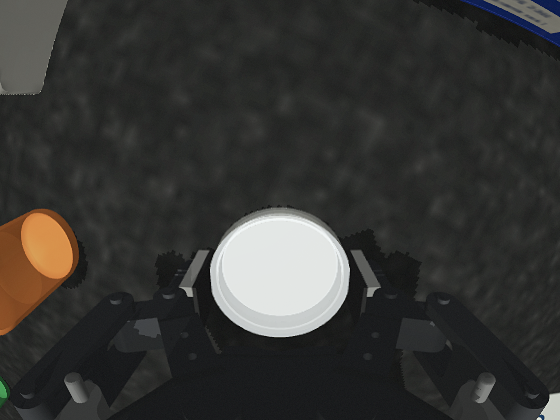

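Dish held at 61 mm. Lift and bring over the box.

Call:
{"method": "servo_tool", "body": {"motion": [[[0, 0, -0.2, 0, 0, 0], [0, 0, -0.5, 0, 0, 0], [0, 0, -0.6, 0, 0, 0], [0, 0, -0.3, 0, 0, 0]]]}}

```text
clock: 24.75
position: [0.5982, 0.2327, 0.2526]
ee_rot: [0.844, -0.536, 0.0, -0.0]
ft_force: [0.5, -0.3, -1.1]
grip_width: 0.714
```

```bash
python3 - <<'E'
from h import *
o=status.get_obs();print(o['grip_width'])
c=snap('w23','wrist')
plan(.490,.1823,.25,-65,.03)
E
```

```text
0.7142339241158635
pos [0.5986 0.233  0.2544] yaw -64.86 tilt 0.15 n 4 t 24.8
[-0.0, 0.6, 0.02, -0.01, -0.0, 0.01]
[-0.0, 0.6, 0.02, -0.01, -0.0, 0.01]
[-0.0, 0.6, 0.02, -0.01, -0.0, 0.01]
[0.0, 0.6, 0.02, -0.01, -0.0, 0.01]
```

View pics/w23.png

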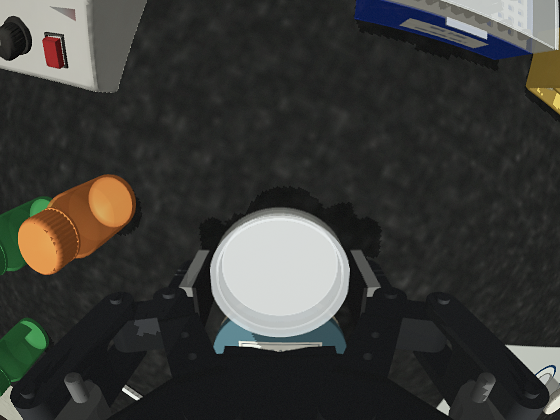

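Call:
{"method": "servo_tool", "body": {"motion": [[[0, 0.4, 0, 0, 0, 0], [0, 0.6, 0, 0, 0, 0], [0, 0.6, 0, 0, 0, 0], [0, 0.55, 0, 0, 0, 0], [0, 0.3, 0, 0, 0, 0]]]}}

```text
clock: 25.3
position: [0.4847, 0.1798, 0.2531]
ee_rot: [0.844, -0.537, 0.001, -0.002]
ft_force: [0.5, 0.9, 0.4]
grip_width: 0.716
```

```bash
python3 - <<'E'
from h import *
o=status.get_obs();print(o['grip_width'])
cams.camera('side');c=snap('w24','wrist')
plan(.490,.1823,.215,-65,.03)
wcirc(c,(88,60,40),(108,255,255),.022,2000)
E
```

```text
0.7160471371699931
pos [0.485  0.1798 0.2532] yaw -64.9 tilt 0.26 n 2 t 25.4
[-0.0, -0.05, 0.38, -0.03, -0.0, 0.01]
[-0.0, -0.05, 0.38, -0.03, -0.0, 0.01]
px 280 204 world [0.4912 0.1833] axes [101.5 102. ] pts 564
```

View pics/w24.png

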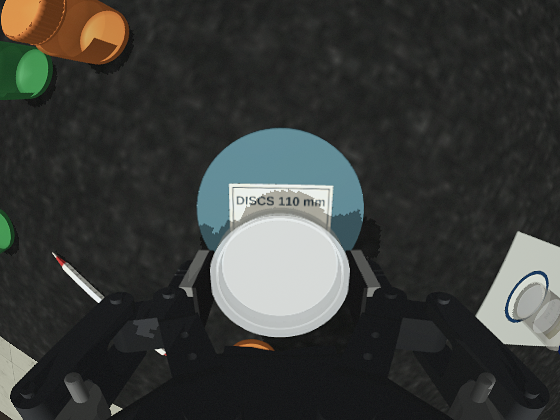

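Call:
{"method": "servo_tool", "body": {"motion": [[[0, -0.05, 0.35, -0.03, 0, 0], [0, -0.05, 0.3, -0.03, 0, 0]]]}}

```text
clock: 25.6
position: [0.4914, 0.1822, 0.2207]
ee_rot: [0.844, -0.537, 0.002, -0.001]
ft_force: [-0.2, 0.8, -1.4]
grip_width: 0.716
```

```bash
python3 - <<'E'
from h import *
cams.camera('side')
plan(.490,.1823,.194,-65,.03)
E
```

```text
pos [0.4911 0.1821 0.2185] yaw -64.96 tilt 0.09 n 1 t 25.65
[-0.01, 0.02, 0.49, -0.01, -0.01, 0.01]
```

Call:
{"method": "servo_tool", "body": {"motion": [[[0, 0.02, 0.2, 0, 0, 0], [0, 0.01, 0.17, 0, 0, 0]]]}}

```text
clock: 25.85
position: [0.4904, 0.1823, 0.1976]
ee_rot: [0.844, -0.537, -0.0, -0.0]
ft_force: [-0.3, -0.2, -0.2]
grip_width: 0.717
```

```bash
python3 - <<'E'
from h import *
cams.camera('side')
plan(.490,.1823,.194,-65,.03);print(status.get_obs()['ft_force'])
E
```

```text
pos [0.4899 0.1821 0.1965] yaw -64.92 tilt 0.1 n 1 t 25.9
[-0.0, -0.0, 0.05, 0.02, 0.01, 0.02]
[-0.98109818 -0.76424353 -2.95678031]
```

Call:
{"method": "servo_tool", "body": {"motion": [[[0, 0, 0.05, 0, 0, 0]]]}}

```text
clock: 26.0
position: [0.4899, 0.1823, 0.1935]
ee_rot: [0.844, -0.537, -0.001, 0.0]
ft_force: [-1.0, -0.2, 0.0]
grip_width: 0.709
```

```bash
python3 - <<'E'
from h import *
cams.camera('side')
plan(.490,.1823,.193,-65,.03);print(status.get_obs()['ft_force'])
E
```

```text
pos [0.4897 0.1821 0.193 ] yaw -64.9 tilt 0.17 n 1 t 26.05
[-0.0, -0.01, 0.0, 0.03, 0.02, 0.02]
[-1.17315822 -0.49577801 -1.14652726]
```

Call:
{"method": "servo_tool", "body": {"motion": [[[0, 0, 0.02, 0, 0, 0]]]}}

```text
clock: 26.15
position: [0.4897, 0.1822, 0.1921]
ee_rot: [0.844, -0.537, -0.001, 0.001]
ft_force: [-0.1, -0.6, 1.8]
grip_width: 0.711
```

```bash
python3 - <<'E'
from h import *
cams.camera('side')
plan(.490,.1823,.193,-65,.03);print(status.get_obs()['ft_force'])
E
```

```text
pos [0.4897 0.1822 0.1921] yaw -64.9 tilt 0.15 n 1 t 26.2
[0.0, -0.01, -0.02, 0.03, 0.02, 0.02]
[-0.69349443 -0.89756854  0.28627933]
```

Light contact reached at the expected height; release.

Call:
{"method": "servo_tool", "body": {"motion": [[[0, 0, 0, 0, 0, 0], [0, 0, 0, 0, 0, 0], [0, 0, 0, 0, 0, 0], [0, 0, 0, 0, 0, 0], [0, 0, 0, 0, 0, 0]]], "jaw": 0}}

```text
clock: 26.7
position: [0.4903, 0.1823, 0.1934]
ee_rot: [0.844, -0.537, -0.0, -0.0]
ft_force: [1.2, -0.4, 0.3]
grip_width: 1.002
```

Call:
{"method": "servo_tool", "body": {"motion": [[[0, 0, -0.3, 0, 0, 0], [0, 0, -0.7, 0, 0, 0], [0, 0, -0.8, 0, 0, 0], [0, 0.4, -0.7, 0, 0, 0], [0, 0.4, -0.5, 0, 0, 0]]]}}

```text
clock: 27.2
position: [0.4531, 0.1659, 0.3492]
ee_rot: [0.845, -0.535, -0.003, 0.001]
ft_force: [0.9, -0.1, 0.8]
grip_width: 0.999
```

```bash
python3 - <<'E'
from h import *
cams.camera('side')
c=snap('w25','wrist');snap('sc25','scene');snap('si25','side')
wcirc(c,(0,0,150),(180,60,255),.037,2000)
wcirc(c,(88,60,40),(108,255,255),.022,2000)
E
```

```text
px 25 314 world [0.1094 0.4298] axes [106.1 495.7] pts 321
px 498 237 world [ 0.5098 -0.0985] axes [116.9 246.3] pts 588
px 283 145 world [0.488  0.1819] axes [62.2 67.6] pts 229
px 282 142 world [0.4884 0.182 ] axes [110.1 110.3] pts 334
```

View pics/w25.png

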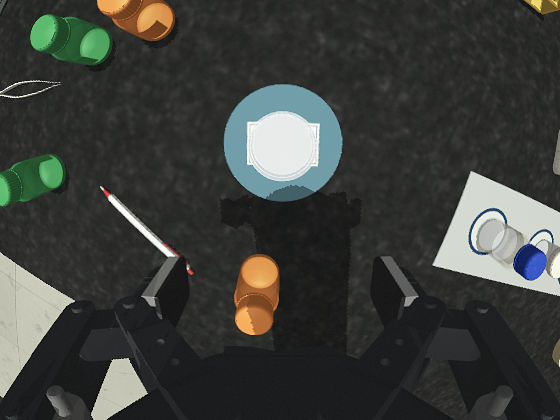

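View pics/sc25.png

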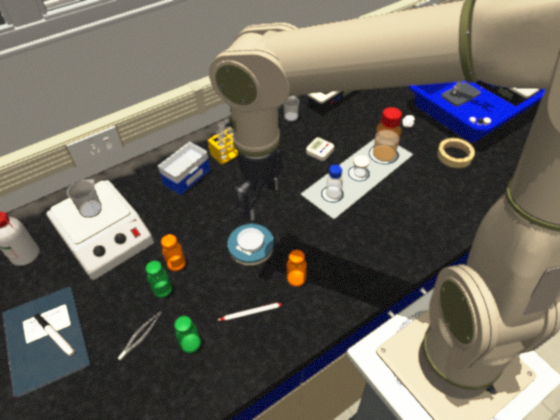

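View pics/si25.png

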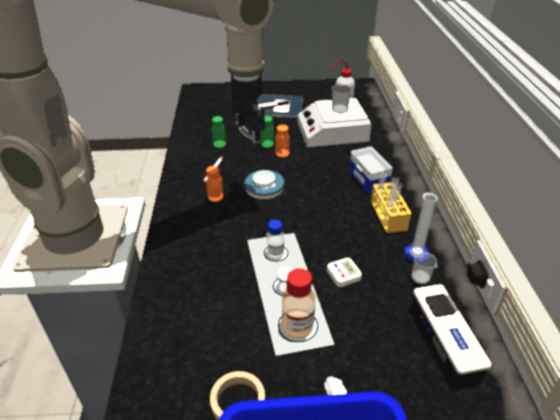

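```bash
python3 - <<'E'
from h import *
for n,rings,b in (('scene',[(.5086,-.0890),(.5261,-.1979),None],(300,90,430,215)),('side',[(.5104,-.0919),(.528,-.2),(.5453,-.3093)],(240,215,340,350))):
    c=cams.camera(n)
    for nm,lo,hi,z in(('blue',(105,140,60),(130,255,255),.088),('red',(0,180,80),(4,255,255),.1365)):
        for q in blobs(c,lo,hi,60,b): print(n,nm,q[:2],onz(c,q[0],q[1],z)[:2].round(4))
    print(rings)
E
```

```text
scene blue (421.8, 99.6) [ 0.5894 -0.4848]
scene blue (334.5, 170.4) [ 0.5108 -0.0916]
scene red (390.9, 116.9) [ 0.5446 -0.3083]
[(0.5086, -0.089), (0.5261, -0.1979), None]
side blue (274.7, 225.9) [ 0.5092 -0.0898]
side red (299.4, 282.4) [ 0.546  -0.3104]
[(0.5104, -0.0919), (0.528, -0.2), (0.5453, -0.3093)]
```

Every object is within about 3 mm of its target in both views. Handing in.

```bash
python3 -c "
from workcell import order;print(order.hand_in())"
```

```text
the job is handed in; nothing more can be done
None
```

I set out the bench in the order asked: the pot in the middle ring, the buffer bottle on the left, the brown bottle on the right, then the petri dish on the filter box. I handed the job in at about 27 s on the robot's clock.

- **Bottles and pot:** the last camera checks put all three upright and on their rings. The pot is about 1 mm off centre, and the brown bottle about 1 mm by the side camera. The right ring could not be measured in the scene camera.
- **Buffer bottle:** the cameras disagreed slightly on its offset. The wrist camera showed about 1 mm, the side and scene cameras 2 to 3 mm, in opposite directions, so I took this as calibration error.
- **Dish:** it lies within about 1 mm of the middle of the lid, on the wrist camera.
- **Filter box and timer:** the box measured within 1 mm of its starting position. The timer looked unmoved in the pictures, but I did not measure it.
- **Forces:** the highest wrist force I saw was 28 N, when the pot touched down. The gripper was open and clear of everything at hand-in.

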